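Lock the levelling stud of a microscope base plate

TASK

Lock the height setting on the microscope's levelling plate: push the blue-handled open spanner fully onto the lower steel nut, lying flat on the plate with its handle beside the red pin, and let go of it so that the pin will hold it. Then turn the brass jam nut above clockwise (seen from above), regripping as needed, down onto the steel nut and firmly tight against it, without letting the steel nut turn along; leave the spanner on the nut and do not push the oil bottle, the jar or the spare nut about.

Things in the scene. Friction and masses are not known exactly. Their poses are not given: they have to be found in the camera images.
- level_plate: dark metal base plate, 260 (its x) x 180 (its y) x 12 mm thick, fixed to the bench; origin at the centre of its underside, z up. A steel threaded stud of 20 mm diameter stands at (90, 0) mm on it, its top 97 mm above the bench; it carries the steel stop nut and above it the brass jam nut. A low brass bubble level (32 mm wide, 9 mm tall) sits at (20, -66) mm and a small loose spare nut near (-112, -66) mm.
- stop_nut_center (a point): centre of the lower, steel hexagon nut: 30 mm across flats, 16 mm tall, its underside 1 mm above the plate's top, so the point is 21 mm above the bench. Axes as the plate's at the start: two flats face the plate's +y and -y, a corner points along -x towards the handle side. The spanner goes on by sliding along the plate's +x with its own x axis along the plate's x axis.
- stop_nut (a joint): turn of the steel nut on the stud in rad, 0 at the start, growing clockwise from above; it turns at about 0.12 N m if nothing holds it, and then the jam nut cannot be tightened
- jam_nut_center (a point): centre of the upper, brass hexagon jam nut: 36 mm across flats, 24 mm tall, turning with the nut; two flats face this point's +y and -y axes. About 41 to 43 mm above the bench. The nut descends 0.8 mm per rad.
- jam_run (a joint): turn of the jam nut relative to the steel nut, in rad, clockwise from above, while it still runs easily down the thread; it starts between 0.5 and 1.6 and reaches 2.6 when it meets the steel nut
- jam_tight (a joint): further clockwise turn of the jam nut in rad after it has met the steel nut: 0 at the start, firmly tight from 0.3, hard end at 1.0. It takes about 0.4 N m and stays where it is left. Before it tightens, the steel nut takes up the play in the spanner and pin, some 0.15 to 0.25 rad
- pin_top (a point): centre of the top of the red reaction pin, 12 mm diameter, 36 mm tall, standing on the plate at its (-85, 22) mm: with the spanner on the nut, about 4 mm beside the handle's +y side near its rear end. Tightening swings the handle against it.
- spanner_grip (a point): the place to grip on the front part of the blue handle of the loose spanner, mid-width, 14 mm above the spanner's flat underside; the spanner weighs 0.3 kg and lies flat on a black mat 2 mm thick. Its x axis points from handle to jaw, z up. The handle is 24 mm wide and 28 mm tall and reaches from 112 mm behind this point to 15 mm before it. It balances within 3 mm of this point.
- spanner_jaw (a point): middle of the spanner's open jaw, 78 mm before the grip point along the spanner's x axis and 5 mm above its underside; the jaw is 10 mm thick, the mouth is 32 mm wide with flared tips that end 21 mm before this point, its bottom 19.5 mm behind it. Fully on, this point lies on the stud's axis, to within about 2 mm.
- oil_bottle_mid (a point): small amber oil bottle, 36 mm wide, 75 mm tall, a bystander; the point is its middle
- sample_jar_mid (a point): white jar with a yellow cap, 60 mm wide, 70 mm tall, a bystander; the point is its middle
- spare_nut_mid (a point): small loose spare steel nut, 24 mm wide, 7 mm tall, lying on the plate near its (-112, -66) mm corner, a bystander; the point is its middle
Things that resemble listed ones, but are neither listed nor needed, are in the scene too. What is shaped like the part that bears spanner_grip but purple is not meant.

How it is judged:
By the outcome, as a careful person would: the job done as asked, in the order asked, and still so for the second after the job is handed in, with the robot touching nothing.
It also fails if it takes over 67 s, if anything falls off the work surface, if the arm or the gripper's body presses on something with over 40 N, if the wrist force passes 120 N, or if a joint passes its speed limit or range.

ROBOT

A 6-joint arm with a two-finger parallel gripper is mounted at the origin on the work surface. World frame = base frame: x ahead of the robot, y to its left, z up, the work surface at z = 0. Lengths are in mm, angles in rad, forces in N, time in s.
With the tool pointing down it reaches from about 325 to 900 mm from the base axis. Payload 3.5 kg.
Tool frame: the origin (TCP) lies at the very end of the fingers, on their centre line; the grasp point (between the pads) lies 19 mm behind it (manip.grip_depth is the distance from the TCP to the grasp point, in mm); z points along the fingers, y is the direction in which the jaws open and shut (so a half turn about z gives the same grasp; the last joint's range is limited). The gripper opens to 85 mm and grips with 20 to 120 N. Pads are 22 mm wide; open, the fingers measure 114 mm over their backs; the gripper's body (76 mm by 85 mm) begins 54 mm behind the grasp point. The pads swing forward as they close: fully open they stand 13 mm farther back than shut.
Start: joints at [1.222, 0.276, -0.026, 1.268, 0, 1.467], TCP at [152.089, 606.21, 231.313] pointing down, gripper open.
Joint ranges: [-3.12, 3.12], [-0.85, 1.88], [-1.08, 1.24], [-1.95, 2.15], [-1.57, 1.53], [-3.14, 3.14]. Speed limits (rad/s): [2.57, 2.57, 3.14, 3.14, 3.14, 3.14].

INTERFACE

Orientations are given as a 3x3 rotation matrix whose columns are the frame's x, y, z axes.
In Python, from station import manip gives the robot as it stands.
- The arm moves only by the tool servo_tool, never from a script. Its argument "motion" is a list of rows, each an object with "rot": the turn, a rotation vector about the tool's x, y, z in rad, a list of three; "slide": the shift along the tool's x, y, z in cm, a list of three; "hand": the finger opening in cm, from 0 to 8.54. In form: [{"rot": [rx, ry, rz], "slide": [tx, ty, tz], "hand": hand}, ...]. A call has 1 to 20 rows; each row shifts and turns the pose as measured when the row begins, along the tool's axes as they then stand; what a row does not reach is not made up. A row lasts 1/10 s, in which the tool goes at most 50 mm and 8.59 degrees, less where a joint would pass 70% of its speed; a pose out of reach is approached as far as the arm can. A call with a gripper value outside its range is refused whole. The fingers move at their own pace and stop on an object; "newtons" is the grip in N (left out, the last holds). Time passes only in rows, so rows that do not move let the fingers close. It gives the time, the measured TCP pose, the force and the opening at its end, in the units of the state.
- manip.state(): the state, without advancing time (a new reading comes with each control period).
- manip.read_camera(name): name is "scene" or "top"; returns the picture (420x560x3 uint8, red, green, blue); there is no depth.
- manip.camera_params(name): a dict with "K" (3x3 intrinsics, pixels), "rvec" (rotation vector, rad) and "tvec" (3), from world to camera coordinates, as OpenCV has them. Camera axes: x right, y down, z forward; pixel columns grow to the right and rows downward; lengths in mm; the calibration is good to about 2 mm. A picture is of the moment at which its call begins. camera_params takes no time and is no camera call.
- manip.sign_off(): hands the job in, once; it reports no verdict.
The state is a dict: "time_s": time; "joints": joint angles; "joint_vel": joint speeds; "tau": joint torques, N m; "tcp_pos": TCP position; "eef_rot": TCP orientation; "contact_force": force on the tool from outside, world axes, zero at the start; "torque": the same for the moment, N m; "opening": opening from 0.0 (shut) to 1.0 (fully open).
Only numpy, scipy, OpenCV 4.12 (cv2) and the standard library are available. Lean on these libraries where they do the work, as an engineer would, in place of code of your own. Each camera call takes 0.05 s, during which the arm holds its last target.

## Working session

There is one attempt and no reset: what is moved stays moved. The work goes in short steps, Python scripts to look and compute and a tool call to move; the robot and the scene stay as the last step left them, time stands still between calls to the robot, and variables do not carry over. Pictures are saved under pics/ and viewed, and the job is handed in when it is done.

Besides the shell and the picture viewer there is one more tool, called after "Request:" as a command line: name --argument value ..., lists and objects as JSON in quotes. servo_tool: Moves the arm, as the interface text tells. Its arguments: {"type":"object","properties":{"motion":{"type":"array"},"newtons":{"type":"number"}},"required":["motion"]}

```bash
ls; mkdir -p pics
python3 - <<'E'
from station import manip
import cv2
s=manip.state();print(s)
for n in("scene","top"):
    im=manip.read_camera(n);cv2.imwrite(f"pics/{n}0.png",im[...,::-1]);print(manip.camera_params(n))
E
```

```text
pics
{'time_s': 0.0, 'joints': array([ 1.22161774e+00,  2.77155619e-01, -2.78866304e-02,  1.26799131e+00,
        5.32612347e-05,  1.46741933e+00]), 'joint_vel': array([1.28144717e-04, 1.24242411e-03, 7.11832916e-04, 2.46353262e-05,
       1.41826889e-04, 6.19183975e-04]), 'tau': array([-3.97699614e-04, -4.45506227e+01,  2.95201707e+01,  1.63823983e-02,
       -1.98319526e-05,  6.07981121e-06]), 'tcp_pos': array([151.7978412 , 605.48722245, 230.14294053]), 'eef_rot': array([[-9.69942452e-01,  2.43333052e-01, -8.15460820e-04],
       [ 2.43334252e-01,  9.69940255e-01, -2.08399735e-03],
       [ 2.83842842e-04, -2.21978705e-03, -9.99997496e-01]]), 'contact_force': array([-0.25218703,  0.15887465, -0.02681371]), 'torque': array([-0.02917169,  0.0109378 , -0.02936217]), 'opening': 0.9988159493262186}
{'K': array([[391.38647198,   0.        , 279.00151728],
       [  0.        , 391.38647198, 207.69258363],
       [  0.        ,   0.        ,   1.        ]]), 'rvec': array([ 1.54680165,  1.82119331, -0.90012449]), 'tvec': array([  29.86718144, -209.76896166, 1300.15927407])}
{'K': array([[493.12321546,   0.        , 288.273215  ],
       [  0.        , 493.12321546, 203.36965148],
       [  0.        ,   0.        ,   1.        ]]), 'rvec': array([ 2.18126478, -2.1635794 ,  0.13844875]), 'tvec': array([  35.85990863,  455.45705548, 1346.11996216])}
```

View pics/scene0.png

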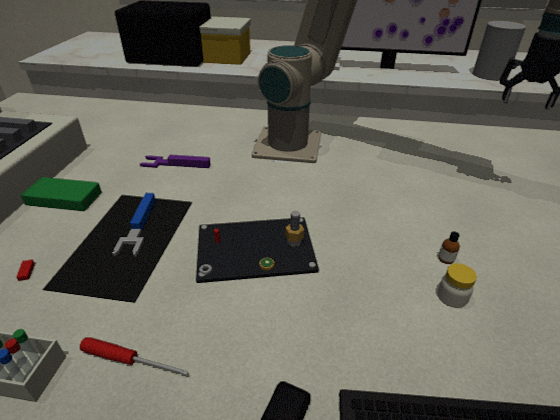

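View pics/top0.png

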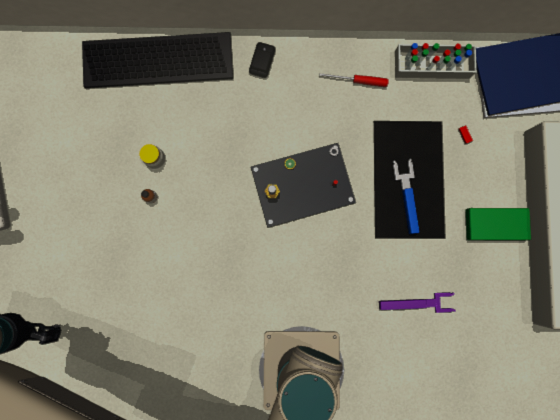

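The scene view shows the blue spanner on the mat (jaw ~(128,243), handle ~(143,210)), plate with red pin (216,235) and brass nut (295,233). Top view: spanner (408,200), plate centre (303,186), stud (272,191), pin (335,182). Candidates for the spanner: blue on the mat (top 411,210) and a purple one (top 410,305). By the description it is the blue one. Close crop next.

```bash
cat > h.py <<'E'
import numpy as np,cv2
from station import manip
P={n:manip.camera_params(n) for n in("scene","top")}
def ray(n,uv):
    p=P[n];R,_=cv2.Rodrigues(p["rvec"]);t=p["tvec"].reshape(3)
    d=R.T@np.linalg.inv(p["K"])@np.array([uv[0],uv[1],1.]);c=-R.T@t
    return c,d/np.linalg.norm(d)
def onz(n,uv,z):
    c,d=ray(n,uv);return (c+d*(z-c[2])/d[2])
def proj(n,X):
    p=P[n];q,_=cv2.projectPoints(np.atleast_2d(np.array(X,float)),p["rvec"],p["tvec"],p["K"],None);return q.reshape(-1,2)
def two(u1,u2):
    c1,d1=ray("scene",u1);c2,d2=ray("top",u2)
    A=np.c_[d1,-d2];s=np.linalg.lstsq(A,c2-c1,rcond=None)[0]
    a=c1+s[0]*d1;b=c2+s[1]*d2;return (a+b)/2,np.linalg.norm(a-b)
def hsv(im):return cv2.cvtColor(im,cv2.COLOR_RGB2HSV)
def crop(im,x0,x1,y0,y1,k,f):
    cv2.imwrite(f,cv2.resize(im[y0:y1,x0:x1,::-1],None,fx=k,fy=k,interpolation=cv2.INTER_CUBIC))
E
python3 - <<'E'
from h import *
for n in P:
    im=cv2.imread(f"pics/{n}0.png")[...,::-1].copy();h=hsv(im)
    for nm,lo,hi in(("blue",(105,120,60),(125,255,255)),("red",(0,140,80),(6,255,255)),("red2",(174,140,80),(180,255,255)),("dark",(0,0,0),(180,255,75)),("yellow",(15,120,80),(32,255,255)),("orange",(5,100,50),(15,255,255))):
        m=cv2.inRange(h,lo,hi);c,l,st,ce=cv2.connectedComponentsWithStats(m)
        for i in range(1,c):
            if st[i,4]>(8 if nm!="dark" else 800): print(n,nm,st[i],ce[i].round(1))
    if n=="top": crop(im,370,450,115,245,4.5,"pics/c1.png");crop(im,240,365,135,235,6,"pics/c2.png")
    else: crop(im,50,200,180,300,5,"pics/c3.png");crop(im,190,325,200,290,5.9,"pics/c4.png")
E
```

```text
scene blue [130 193  24  36 336] [141.  209.9]
scene blue [  0 349   8  10  61] [  3.1 352.8]
scene red [214 229   5   3  12] [215.7 229.9]
scene red [ 17 260  16  17 142] [ 24.4 268.1]
scene red [  4 339  13   9  72] [  9.8 342.8]
scene red [ 80 338  55  25 610] [106.5 349.1]
scene dark [ 114    0  137   67 6751] [174.5  33.1]
scene dark [   19     0   541   152 25933] [365.1  67.3]
scene dark [   0  117   52   42 1122] [ 17.3 132.9]
scene dark [   0  119  102  105 4066] [ 44.3 173.4]
scene dark [  43  195  149  108 8106] [120.  250.9]
scene dark [ 196  215  123   68 6152] [254.3 249.7]
scene dark [  0 332  51  43 849] [ 20.2 349.8]
scene dark [   0  341   66   61 1379] [ 36.2 377.1]
scene dark [ 261  381   50   39 1341] [287.1 403. ]
scene dark [ 339  389  221   31 4881] [434.9 407.9]
scene yellow [286 224  18  10  89] [294.5 229.4]
scene yellow [259 260  15   9  30] [264.9 265. ]
scene yellow [447 263  30  21 454] [461.6 273.3]
scene orange [387   0   7   3  15] [389.7   0.7]
scene orange [449   0   9   4  23] [452.7   1.1]
scene orange [440   8   9  10  55] [443.9  12.4]
scene or
[... 647 characters left out ...]
4  17] [335.1 181.6]
top dark [  82   32  151   57 7132] [157.1  59.9]
top dark [ 395   32  165   86 6197] [511.1  74. ]
top dark [ 374  121   71  118 7417] [408.5 178.1]
top dark [ 524  123   29  206 3692] [537.4 227.4]
top dark [ 251  143  104   84 5269] [303.4 185.4]
top dark [   0  313   62   41 1496] [ 23.9 331.8]
top dark [267 346  76  74 891] [298.  366.6]
top dark [   0  360  125   60 2324] [ 53.9 393.7]
top dark [ 282  374   52   46 1967] [307.4 398.7]
top yellow [139 144  20  20 304] [148.7 153.2]
top yellow [284 158   7   5  10] [286.5 159.7]
top yellow [284 159  12  10  26] [290.5 164.9]
top yellow [265 184  15  14  96] [271.9 191.5]
top orange [141 189  13  13  84] [148.4 195.5]
```

View pics/c1.png

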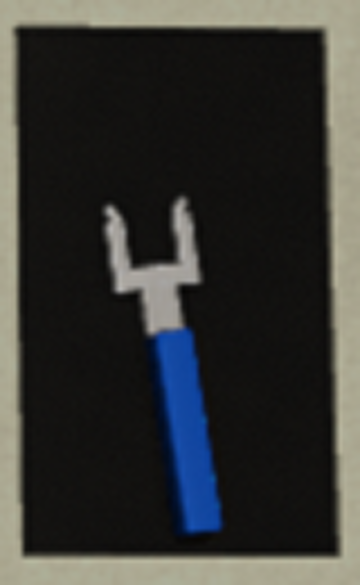

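View pics/c2.png

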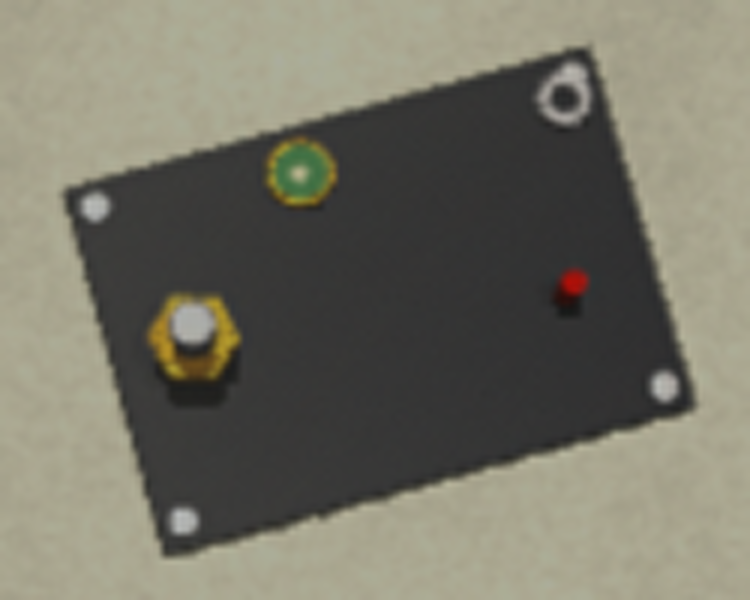

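View pics/c3.png

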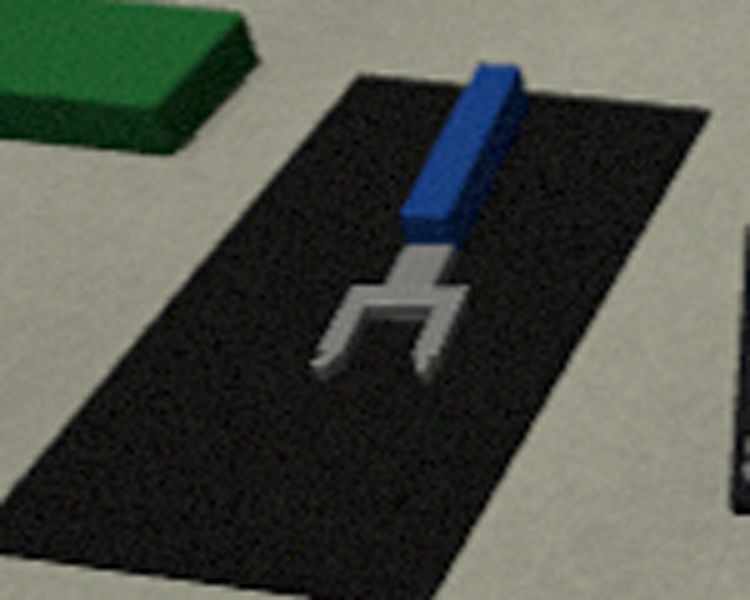

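View pics/c4.png

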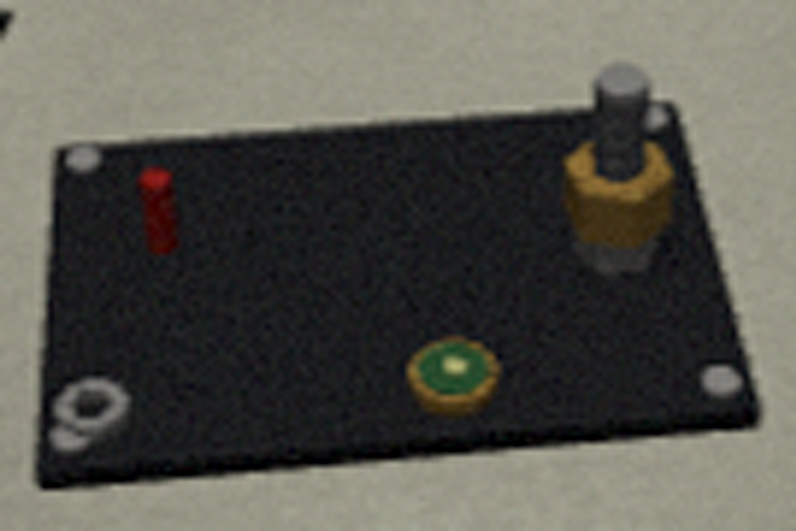

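Crop check: the blue handle lies on the black mat, jaw pointing image-up (+x world). Blue it is, chosen over purple. Plate: pin right, stud left, spare nut top right. Now measuring.

Run:
```python
from h import *
im={n:cv2.imread(f"pics/{n}0.png")[...,::-1].copy() for n in P}
K=8
def up(n,x0,x1,y0,y1):
    c=cv2.resize(im[n][y0:y1,x0:x1],None,fx=K,fy=K,interpolation=cv2.INTER_CUBIC);return c,lambda p:((np.asarray(p,float)+.5)/K-.5+[x0,y0])
def blob(n,box,lo,hi):
    c,f=up(n,*box);m=cv2.inRange(hsv(c),lo,hi);k,l,st,ce=cv2.connectedComponentsWithStats(m);i=1+st[1:,4].argmax()
    M=(l==i).astype(np.uint8);return M,f,f(ce[i]),st[i,4]/K/K
# pin top: bright red
_,_,pt,a=blob("top",(325,345,172,192),(0,150,110),(10,255,255));print("pin top",pt,a)
_,_,ps,a=blob("scene",(208,224,224,246),(0,150,120),(10,255,255));print("pin sc",ps,a)
X,e=two(ps,pt);print("pin",X,e,onz("top",pt,48),onz("scene",ps,48))
# stud top
_,_,st,a=blob("top",(262,282,178,200),(0,0,140),(180,75,255));print("stud top",st,a)
_,_,ss,a=blob("scene",(286,304,206,222),(0,0,105),(180,75,255));print("stud sc",ss,a)
S,e=two(ss,st);print("stud",S,e,onz("top",st,97),onz("scene",ss,97))
# handle top
for th in(110,130,150):
    M,f,c,a=blob("top",(395,430,180,240),(100,120,th),(130,255,255))
    r=cv2.minAreaRect(max(cv2.findContours(M,0,2)[0],key=cv2.contourArea));b=[onz("top",f(q),30) for q in cv2.boxPoints(r)]
    print("handle",th,a,np.round(b,1)[:,:2].tolist(),onz("top",f(r[0]),30),np.linalg.norm(b[0]-b[1]),np.linalg.norm(b[1]-b[2]))
for th in(110,130,150):
    M,f,c,a=blob("scene",(125,165,185,235),(100,120,th),(130,255,255))
    r=cv2.minAreaRect(max(cv2.findContours(M,0,2)[0],key=cv2.contourArea));print("sc",th,a,onz("scene",c,30))
# jaw (grey bright) in top
M,f,c,a=blob("top",(390,420,155,192),(0,0,90),(180,80,255))
C=max(cv2.findContours(M,0,2)[0],key=cv2.contourArea);W=np.array([onz("top",f(q[0]),12)[:2] for q in C[::6]])
print("jaw centroid",onz("top",c,12)); print("extent",W.min(0),W.max(0))
np.save("jaw.npy",W)
# plate
m=cv2.inRange(hsv(im["top"]),(0,0,0),(180,255,90));k,l,s_,ce=cv2.connectedComponentsWithStats(m);i=l[200,300]
C=max(cv2.findContours((l==i).astype(np.uint8),0,2)[0],key=cv2.contourArea);r=cv2.minAreaRect(C)
b=np.array([onz("top",q,10)[:2] for q in cv2.boxPoints(r)]);print("plate",b.round(1).tolist(),b.mean(0),np.linalg.norm(b[0]-b[1]),np.linalg.norm(b[1]-b[2]))
def crn(n,x0,x1,y0,y1):pass
crop(im["top"],258,286,176,206,20,"pics/n1.png")
```

```text
pin top [335.29116242 181.5491242 ] 12.265625
pin sc [215.88230519 229.83230519] 6.015625
pin [514.40008441 -89.81657376  47.81077718] 1.6689330179276907 [514.15352538 -88.98001165  48.        ] [514.67377482 -90.58911627  48.        ]
stud top [271.61596188 188.1583589 ] 35.65625
stud sc [294.28152544 210.82301888] 187.90625
stud [486.56028253  83.16530145 102.52503065] 3.5586258776550532 [487.15143384  85.03267308  97.        ] [479.62313892  80.62672361  97.        ]
handle 110 351.21875 [[499.4, -282.6], [503.2, -305.3], [378.3, -322.5], [374.5, -300.0]] [ 438.5337705  -302.65055367   30.        ] 23.019888331574922 126.11788899188383
handle 130 325.546875 [[499.2, -283.5], [502.8, -304.9], [378.7, -321.9], [375.2, -300.8]] [ 438.63743448 -302.82414916   30.        ] 21.623347656420727 125.2570126468261
handle 150 291.4375 [[498.0, -284.6], [501.3, -304.4], [379.2, -321.0], [376.0, -301.4]] [ 438.3404806  -302.89625635   30.        ] 20.04776754790122 123.25444969730546
sc 110 244.484375 [ 444.32111291 -303.73198077   30.        ]
sc 130 12.53125 [ 421.43348718 -313.46906251   30.        ]Traceback (most recent call last):
  File "<stdin>", line 23, in <module>
  File "<stdin>", line 7, in blob
ValueError: attempt to get argmax of an empty sequence
```

Run:
```python
from h import *
im={n:cv2.imread(f"pics/{n}0.png")[...,::-1].copy() for n in P}
K=8
def up(n,x0,x1,y0,y1):
    c=cv2.resize(im[n][y0:y1,x0:x1],None,fx=K,fy=K,interpolation=cv2.INTER_CUBIC);return c,lambda p:((np.asarray(p,float)+.5)/K-.5+[x0,y0])
def blob(n,box,lo,hi):
    c,f=up(n,*box);m=cv2.inRange(hsv(c),lo,hi);k,l,st,ce=cv2.connectedComponentsWithStats(m);i=1+st[1:,4].argmax()
    M=(l==i).astype(np.uint8);return M,f,f(ce[i]),st[i,4]/K/K
# jaw (grey bright) in top
M,f,c,a=blob("top",(390,420,155,192),(0,0,90),(180,80,255))
C=max(cv2.findContours(M,0,2)[0],key=cv2.contourArea);W=np.array([onz("top",f(q[0]),12)[:2] for q in C[::3]])
y=0.1385;R=np.array([[np.cos(y),np.sin(y)],[-np.sin(y),np.cos(y)]]);L=(W-[486.5,-296.0])@R.T
print("jaw local x",L[:,0].min(),L[:,0].max())
for lo,hi in((20,40),(64,80),(80,90)):
    q=L[(L[:,0]>lo)&(L[:,0]<hi)];print(lo,hi,q[:,1].min(),q[:,1].max(),(q[:,1].min()+q[:,1].max())/2)
for n,z in(("top",10),("scene",10)):
    m=cv2.inRange(hsv(im[n]),(0,0,0),(180,255,90));k,l,s_,ce=cv2.connectedComponentsWithStats(m);i=l[200,300] if n=="top" else l[240,254]
    C=max(cv2.findContours((l==i).astype(np.uint8),0,2)[0],key=cv2.contourArea);r=cv2.minAreaRect(C)
    if n=="top":b=np.array([onz("top",q,10)[:2] for q in cv2.boxPoints(r)]);print("plate",b.round(1).tolist(),b.mean(0),np.linalg.norm(b[0]-b[1]),np.linalg.norm(b[1]-b[2]))
# bubble ring & stud
crop(im["top"],258,286,176,206,20,"pics/n1.png")
crop(im["scene"],280,310,205,250,13,"pics/n2.png")
c=im["scene"][206:222,284:306];print(c.sum(2)//3)
```

```text
jaw local x 15.38671815237219 99.81912043601744
20 40 -11.935611321266789 11.248698200038454 -0.3434565606141673
64 80 -27.155526927357982 26.441099000260543 -0.3572139635487197
80 90 -28.208644244703564 26.925709841872706 -0.6414672014154288
plate [[561.3, 149.1], [635.9, -102.2], [460.1, -150.1], [388.0, 98.3]] [511.35473813  -1.24875164] 262.12510902805707 182.2228229751869
[[152 150 150 149 148 149 148 147 146 147 147 146 151 148 151 149 152 149
  151 149 151 150]
 [151 152 152 152 146 152 151 150 151 147 146 145 148 146 147 148 149 147
  150 147 150 150]
 [147 147 147 153 149 151 140 145 148 148 149 146 146 148 146 150 146 146
  146 149 150 151]
 [147 146 148 151 147 146 145 144 148 152 149 150 152 149 146 146 146 147
  148 146 150 148]
 [148 148 145 149 147 147 145 147 153 143 133 135 138 146 148 151 148 145
  151 149 148 152]
 [150 147 149 148 149 145 147 143 129 121 115 118 118 122 134 146 145 144
  147 142 143 147]
 [149 150 148 153 151 151 148 135 119 118 116 120 117 118 120 133 148 148
  146 148 146 148]
 [145 148 152 151 151 151 133 110 118 121 120 119 122 119 119 118 135 145
  145 146 148 143]
 [149 148 146 148 150 150 111  84 114 123 120 121 122 125 117 101 123 150
  149 148 148 146]
 [145 142 144 143 147 150 113  48  77 108 124 121 116 105  83  66 121 153
  147 151 149 149]
 [146 147 145 147 147 151 112  36  51  61  72  71  66  67  56  57 121 158
  151 151 150 149]
 [152 155 154 156 152 157 116  24  37  48  50  54  55  45  38  33  69  88
   79  76 122 148]
 [100 105 107  96  85  88  63  20  34  36  36  40  38  41  33  43  95 108
   69  32  75 128]
 [ 42  43  50  36  28  24  28  32  32  37  33  34  34  38  23  58 107 127
  103  51  43 116]
 [ 20  23  14  28  27  22  32  38  33  36  45  36  38  31  33  68 111 131
  107  50  21 115]
 [ 27  30  20  29  34  27  27  30  43  46  42  38  40  34  34  61  89  81
   51  32  22  69]]
```

View pics/n1.png

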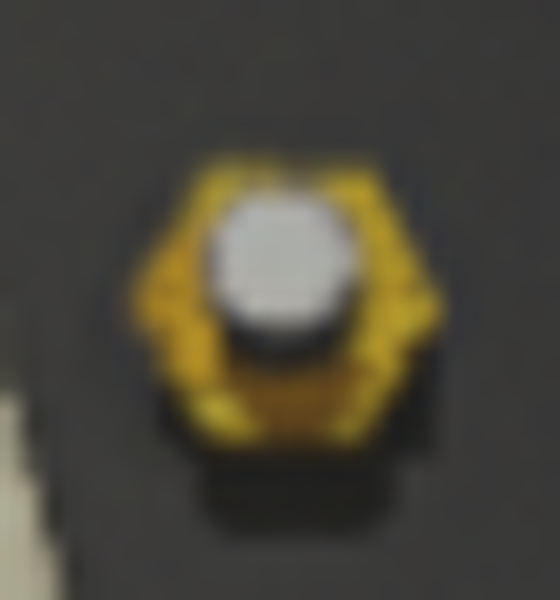

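View pics/n2.png

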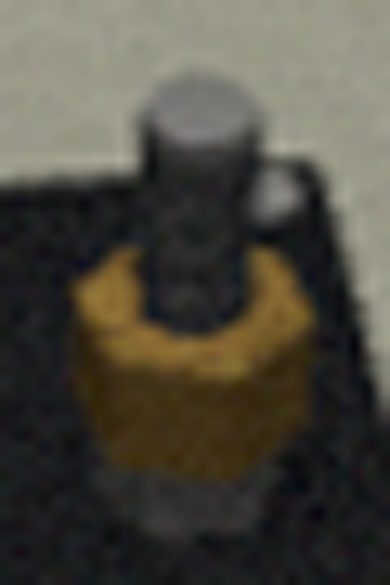

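Request:
servo_tool --motion '[{"rot": [0,0,-0.128],"slide": [0,0,0],"hand": 8.5},{"rot": [0,0,-0.128],"slide": [0,0,0],"hand": 8.5},{"rot": [0,0,-0.128],"slide": [0,0,0],"hand": 8.5}]'

```text
time_s: 0.4
tcp_pos: [151.3, 604.2, 228.1]
eef_rot: [[-0.988, -0.152, -0.002], [-0.152, 0.988, -0.006], [0.003, -0.005, -1.0]]
contact_force: [-0.4, 0.1, 0.1]
opening: 0.991
```

```bash
cat >> h.py <<'E'
def plan(xyz,yaw=None):
    s=manip.state();R=s["eef_rot"];d=np.array(xyz)-s["tcp_pos"]
    y0=np.arctan2(R[1,0],R[0,0])
    print("t %.1f pos %s yaw %.4f tiltz %s F %s T %s op %.3f"%(s["time_s"],s["tcp_pos"].round(1),y0,R[:,2].round(4),s["contact_force"].round(1),s["torque"].round(2),s["opening"]),"j",s["joints"].round(2))
    print("slide cm",(R.T@d/10).round(2),end=" ")
    if yaw is not None:
        c,s_=np.cos(yaw),np.sin(yaw);T=np.array([[c,s_,0],[s_,-c,0],[0,0,-1]]).astype(float)
        print("rot",cv2.Rodrigues(R.T@T)[0].ravel().round(4))
    else: print()
E
python3 -c "
from h import *
plan([486.5,-296,60],3.28)"
```

```text
t 0.4 pos [151.3 604.2 228.1] yaw -2.9895 tiltz [-0.0021 -0.0058 -1.    ] F [-0.4  0.1  0.1] T [-0.05 -0.01  0.  ] op 0.991 j [ 1.22  0.28 -0.03  1.27 -0.    1.07]
slide cm [-19.54 -93.96  17.26] rot [-0.0055 -0.0029  0.0137]
```

Request:
servo_tool --motion '[{"rot": [0,0,0.013],"slide": [-0.98,-4.7,0.2],"hand": 8.5},{"rot": [0,0,0],"slide": [-0.98,-4.7,0.2],"hand": 8.5},{"rot": [0,0,0],"slide": [-0.98,-4.7,0.2],"hand": 8.5},{"rot": [0,0,0],"slide": [-0.98,-4.7,0.2],"hand": 8.5},{"rot": [0,0,0],"slide": [-0.98,-4.7,0.2],"hand": 8.5},{"rot": [0,0,0],"slide": [-0.98,-4.7,0.2],"hand": 8.5},{"rot": [0,0,0],"slide": [-0.98,-4.7,0.2],"hand": 8.5},{"rot": [0,0,0],"slide": [-0.98,-4.7,0.2],"hand": 8.5},{"rot": [0,0,0],"slide": [-0.98,-4.7,0.2],"hand": 8.5},{"rot": [0,0,0],"slide": [-0.98,-4.7,0.2],"hand": 8.5},{"rot": [0,0,0],"slide": [-0.98,-4.7,0.2],"hand": 8.5},{"rot": [0,0,0],"slide": [-0.98,-4.7,0.2],"hand": 8.5}]'

```text
time_s: 1.6
tcp_pos: [351.0, 48.0, 200.9]
eef_rot: [[-0.988, -0.155, -0.001], [-0.155, 0.988, -0.008], [0.002, -0.007, -1.0]]
contact_force: [1.4, -0.1, -0.8]
opening: 0.995
```

```bash
python3 -c "
from h import *
plan([486.5,-296,120],3.28)"
```

```text
t 1.6 pos [351.   48.  200.9] yaw -2.9862 tiltz [-8.0e-04 -7.6e-03 -1.0e+00] F [ 1.4 -0.1 -0.8] T [ 0.03 -0.07  0.05] op 0.995 j [-0.04 -0.2  -0.59  1.18 -0.01 -0.2 ]
slide cm [ -8.08 -36.02   8.34] rot [-0.0074 -0.0019  0.017 ]
```

Request:
servo_tool --motion '[{"rot": [-0.004,0,0.01],"slide": [-0.95,-4.3,0.8],"hand": 8.5},{"rot": [-0.003,0,0.005],"slide": [-0.95,-4.3,0.8],"hand": 8.5},{"rot": [0,0,0],"slide": [-0.95,-4.3,0.8],"hand": 8.5},{"rot": [0,0,0],"slide": [-0.95,-4.3,0.8],"hand": 8.5},{"rot": [0,0,0],"slide": [-0.95,-4.3,0.8],"hand": 8.5},{"rot": [0,0,0],"slide": [-0.95,-4.3,0.8],"hand": 8.5},{"rot": [0,0,0],"slide": [-0.95,-4.3,0.8],"hand": 8.5},{"rot": [0,0,0],"slide": [-0.95,-4.3,0.8],"hand": 8.5}]'

```text
time_s: 2.4
tcp_pos: [474.7, -297.9, 134.1]
eef_rot: [[-0.991, -0.133, 0.001], [-0.133, 0.991, 0.002], [-0.001, 0.002, -1.0]]
contact_force: [0.5, 0.6, -0.6]
opening: 0.997
```

```bash
python3 -c "
from h import *
plan([486.5,-296,60],3.28)"
```

```text
t 2.4 pos [ 474.7 -297.9  134.1] yaw -3.0082 tiltz [ 0.001   0.0019 -1.    ] F [ 0.5  0.6 -0.6] T [ 0.   -0.06  0.02] op 0.997 j [-0.68  0.23 -0.3   1.04  0.   -0.81]
slide cm [-1.19  0.02  7.41] rot [ 0.0018  0.0012 -0.0051]
```

Request:
servo_tool --motion '[{"rot": [0,0,-0.005],"slide": [-0.5,0,2.5],"hand": 6},{"rot": [0,0,0],"slide": [-0.4,0,2.5],"hand": 6},{"rot": [0,0,0],"slide": [-0.2,0,2.3],"hand": 6}]'

```text
time_s: 2.7
tcp_pos: [490.7, -306.5, 60.6]
eef_rot: [[-0.991, -0.131, 0.008], [-0.131, 0.991, -0.005], [-0.008, -0.006, -1.0]]
contact_force: [0.5, -0.3, 0.4]
opening: 0.702
```

```bash
python3 -c "
from h import *
plan([486.5,-296,4],3.28)
im=manip.read_camera('top');crop(im,350,470,120,260,4,'pics/g0.png')"
```

```text
t 2.7 pos [ 490.7 -306.5   60.6] yaw -3.0106 tiltz [ 0.0084 -0.0053 -1.    ] F [ 0.5 -0.3  0.4] T [-0.02  0.01 -0.02] op 0.702 j [-0.67  0.33 -0.34  0.89  0.   -0.8 ]
slide cm [0.32 1.13 5.65] rot [-0.0064  0.0076 -0.0074]
```

View pics/g0.png

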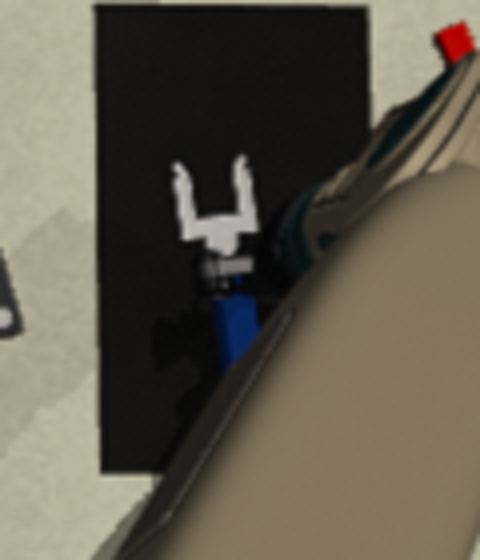

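The gripper is over the front of the blue handle (crop ~(235,300)), shifted 1 cm sideways; correct then descend.

Request:
servo_tool --motion '[{"rot": [-0.006,0.007,-0.007],"slide": [0.3,1.1,0],"hand": 6},{"rot": [0,0,0],"slide": [0,0,0.5],"hand": 6}]'

```text
time_s: 2.95
tcp_pos: [481.9, -291.9, 50.2]
eef_rot: [[-0.99, -0.138, -0.009], [-0.138, 0.99, 0.007], [0.008, 0.009, -1.0]]
contact_force: [-0.3, -0.9, -0.4]
opening: 0.703
```

```bash
python3 -c "
from h import *
plan([486.5,-296,4],3.28)"
```

```text
t 3.0 pos [ 481.9 -291.9   50.2] yaw -3.0030 tiltz [-0.0088  0.0074 -0.9999] F [-0.3 -0.9 -0.4] T [-0.01 -0.02 -0.01] op 0.703 j [-0.66  0.33 -0.36  0.88  0.   -0.8 ]
slide cm [-0.44 -0.51  4.61] rot [ 0.0085 -0.0077  0.0002]
```

Request:
servo_tool --motion '[{"rot": [0.005,-0.005,0],"slide": [-0.2,-0.25,0.9],"hand": 6},{"rot": [0,0,0],"slide": [-0.1,-0.1,0.9],"hand": 6},{"rot": [0,0,0],"slide": [0,0,0.7],"hand": 6},{"rot": [0,0,0],"slide": [0,0,0],"hand": 6}]'

```text
time_s: 3.35
tcp_pos: [486.6, -295.1, 25.6]
eef_rot: [[-0.99, -0.139, 0.0], [-0.139, 0.99, 0.0], [-0.0, -0.0, -1.0]]
contact_force: [0.8, 0.1, 0.6]
opening: 0.703
```

```bash
python3 -c "
from h import *
plan([486.5,-296,4],3.28)"
```

```text
t 3.4 pos [ 486.6 -295.1   25.6] yaw -3.0017 tiltz [ 5.e-04  0.e+00 -1.e+00] F [0.8 0.1 0.6] T [ 0.03 -0.01 -0.02] op 0.703 j [-0.66  0.37 -0.38  0.82  0.   -0.8 ]
slide cm [ 0.02 -0.09  2.16] rot [-0.0001  0.0005  0.0015]
```

Request:
servo_tool --motion '[{"rot": [0,0,0],"slide": [0,-0.05,0.7],"hand": 6},{"rot": [0,0,0],"slide": [0,0,0.6],"hand": 6},{"rot": [0,0,0],"slide": [0,0,0.35],"hand": 6},{"rot": [0,0,0],"slide": [0,0,0],"hand": 5}]'

```text
time_s: 3.75
tcp_pos: [487.2, -296.2, 8.2]
eef_rot: [[-0.99, -0.139, 0.001], [-0.139, 0.99, -0.001], [-0.001, -0.001, -1.0]]
contact_force: [0.7, 0.1, 0.6]
opening: 0.589
```

```bash
python3 -c "
from h import *
plan([486.5,-296,5],3.28)"
```

```text
t 3.8 pos [ 487.2 -296.2    8.2] yaw -3.0018 tiltz [ 1.5e-03 -9.0e-04 -1.0e+00] F [0.7 0.1 0.6] T [-0.01  0.03 -0.  ] op 0.589 j [-0.66  0.39 -0.39  0.79  0.   -0.8 ]
slide cm [0.07 0.03 0.32] rot [-0.0011  0.0013  0.0014]
```

Request:
servo_tool --motion '[{"rot": [0,0,0],"slide": [0.05,0,0.25],"hand": 4},{"rot": [0,0,0],"slide": [0,0,-0.03],"hand": 2},{"rot": [0,0,0],"slide": [0,0,-0.03],"hand": 1},{"rot": [0,0,0],"slide": [0,0,-0.05],"hand": 1},{"rot": [0,0,0],"slide": [0,0,-0.05],"hand": 1}]' --newtons 70

```text
time_s: 4.25
tcp_pos: [486.1, -295.8, 6.6]
eef_rot: [[-0.99, -0.139, 0.0], [-0.139, 0.99, 0.0], [-0.0, 0.0, -1.0]]
contact_force: [-0.6, -0.3, -3.8]
opening: 0.266
```

```bash
python3 -c "
from h import *
plan([486.5,-296,5],3.28)"
```

```text
t 4.2 pos [ 486.1 -295.8    6.6] yaw -3.0019 tiltz [ 4.e-04  1.e-04 -1.e+00] F [-0.6 -0.3 -3.8] T [ 0.05 -0.02 -0.02] op 0.266 j [-0.66  0.39 -0.4   0.78  0.   -0.8 ]
slide cm [-0.04 -0.02  0.16] rot [0.0001 0.0004 0.0013]
```

Request:
servo_tool --motion '[{"rot": [0,0,0],"slide": [0,0,-1],"hand": 1},{"rot": [0,0,0],"slide": [0,0,-2.5],"hand": 1},{"rot": [0,0,0],"slide": [0,0,-3],"hand": 1},{"rot": [0,0,0],"slide": [0,0,-2],"hand": 1},{"rot": [0,0,-0.07],"slide": [0,0,-0.5],"hand": 1},{"rot": [0,0,-0.14],"slide": [0,0,-0.06],"hand": 1},{"rot": [0,0,-0.14],"slide": [0,0,-0.06],"hand": 1},{"rot": [0,0,-0.14],"slide": [0,0,-0.06],"hand": 1},{"rot": [0,0,-0.14],"slide": [0,0,-0.06],"hand": 1},{"rot": [0,0,-0.14],"slide": [0,0,-0.06],"hand": 1},{"rot": [0,0,-0.14],"slide": [0,0,-0.06],"hand": 1},{"rot": [0,0,-0.14],"slide": [0,0,-0.06],"hand": 1},{"rot": [0,0,-0.14],"slide": [0,0,-0.06],"hand": 1},{"rot": [0,0,-0.14],"slide": [0,0,-0.06],"hand": 1},{"rot": [0,0,-0.14],"slide": [0,0,-0.06],"hand": 1},{"rot": [0,0,-0.1],"slide": [0,0,-0.06],"hand": 1}]'

```text
time_s: 5.85
tcp_pos: [482.6, -292.8, 114.0]
eef_rot: [[0.203, -0.979, -0.002], [-0.979, -0.203, 0.002], [-0.003, 0.002, -1.0]]
contact_force: [-0.9, 0.8, -3.0]
opening: 0.265
```

```bash
python3 -c "
from h import *
plan([522.7,-38,80],4.993)"
```

```text
t 5.8 pos [ 482.6 -292.8  114. ] yaw -1.3659 tiltz [-0.0021  0.0021 -1.    ] F [-0.9  0.8 -3. ] T [-0.04  0.01 -0.05] op 0.265 j [-0.66  0.26 -0.31  1.    0.   -2.44]
slide cm [-24.12  -9.12   3.45] rot [ 0.0015  0.0026 -0.0757]
```

Now translate to the standoff, still high.

Request:
servo_tool --motion '[{"rot": [0,0,-0.04],"slide": [-1.5,-0.55,0],"hand": 1},{"rot": [0,0,-0.03],"slide": [-2.5,-0.95,0.1],"hand": 1},{"rot": [0,0,0],"slide": [-3,-1.15,0.1],"hand": 1},{"rot": [0,0,0],"slide": [-3,-1.15,0.1],"hand": 1},{"rot": [0,0,0],"slide": [-3,-1.15,0.1],"hand": 1},{"rot": [0,0,0],"slide": [-3,-1.15,0.1],"hand": 1},{"rot": [0,0,0],"slide": [-2,-0.8,0.1],"hand": 1},{"rot": [0,0,0],"slide": [-1,-0.4,0],"hand": 1},{"rot": [0,0,0],"slide": [0,0,-0.05],"hand": 1}]'

```text
time_s: 6.75
tcp_pos: [501.2, -77.1, 111.8]
eef_rot: [[0.272, -0.962, -0.001], [-0.962, -0.272, 0.005], [-0.005, -0.0, -1.0]]
contact_force: [-0.4, -1.0, -3.1]
opening: 0.263
```

```bash
python3 -c "
from h import *
plan([522.7,-38,60],4.993)"
```

```text
t 6.8 pos [501.2 -77.1 111.8] yaw -1.2952 tiltz [-0.0012  0.0048 -1.    ] F [-0.4 -1.  -3.1] T [-0.03  0.02  0.01] op 0.263 j [-0.28  0.17 -0.43  0.97  0.   -2.13]
slide cm [-3.15 -3.13  5.2 ] rot [-0.0002  0.0049 -0.0051]
```

Request:
servo_tool --motion '[{"rot": [0,0.003,-0.004],"slide": [-1.4,-1.4,0.8],"hand": 1},{"rot": [0,0,0],"slide": [-1.1,-1.1,1.2],"hand": 1},{"rot": [0,0,0],"slide": [-0.4,-0.4,1.2],"hand": 1},{"rot": [0,0,0],"slide": [0,0,0.7],"hand": 1},{"rot": [0,0,0],"slide": [0,0,0],"hand": 1}]'

```text
time_s: 7.25
tcp_pos: [522.2, -42.7, 71.1]
eef_rot: [[0.273, -0.962, -0.0], [-0.962, -0.273, -0.002], [0.002, 0.001, -1.0]]
contact_force: [-1.2, -0.6, -4.4]
opening: 0.265
```

```bash
python3 -c "
from h import *
plan([522.7,-38,60],4.993)
for n,b in(('top',(230,370,120,240)),('scene',(190,325,190,290))):
    im=manip.read_camera(n);cv2.imwrite(f'pics/{n}2.png',im[...,::-1]);crop(im,*b,5.5,f'pics/{n}2c.png')"
```

```text
t 7.2 pos [522.2 -42.7  71.1] yaw -1.2944 tiltz [-1.e-04 -2.e-03 -1.e+00] F [-1.2 -0.6 -4.4] T [-0.03  0.06  0.  ] op 0.265 j [-0.2   0.24 -0.44  0.89 -0.   -2.05]
slide cm [-0.44 -0.18  1.11] rot [ 0.0006 -0.0019 -0.0042]
```

View pics/top2c.png

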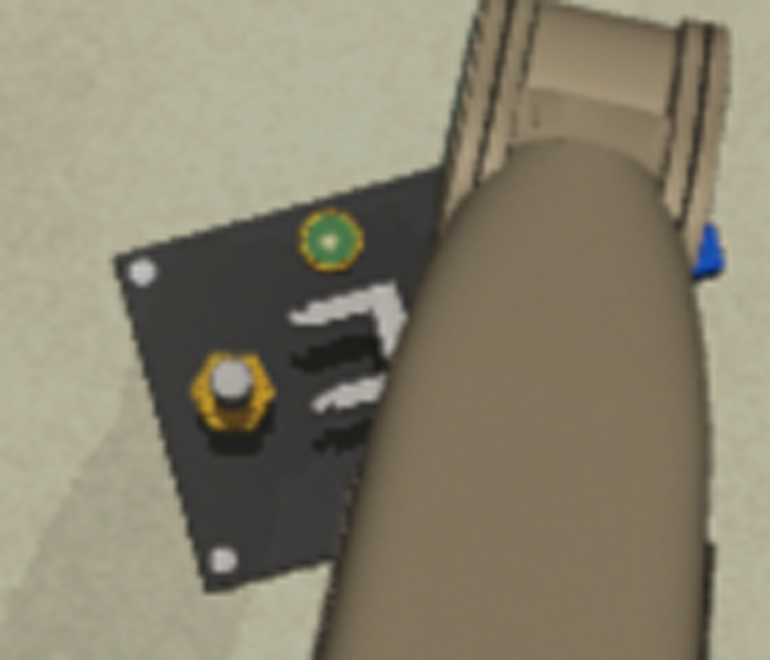

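View pics/scene2c.png

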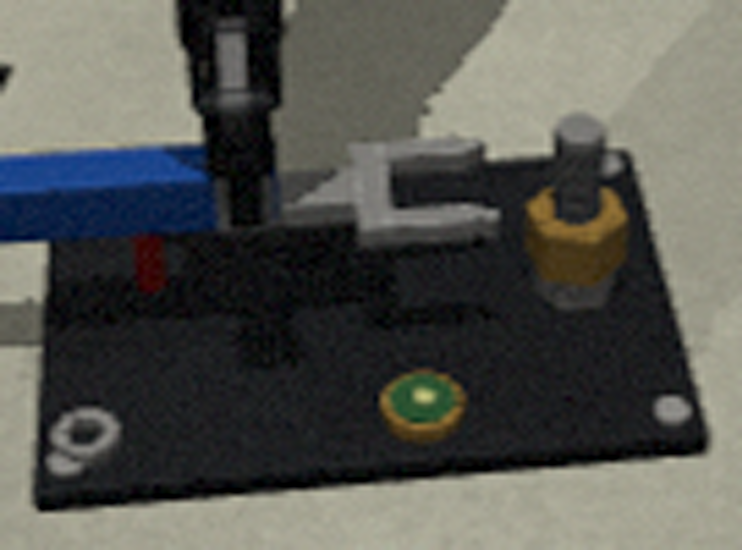

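```bash
cat > jaw.py <<'E'
from h import *
import sys
def jaw(f,box,z,stud=(487.15,85.03),yaw=1.852):
    K=8;im=cv2.imread(f)[...,::-1].copy();x0,x1,y0,y1=box
    c=cv2.resize(im[y0:y1,x0:x1],None,fx=K,fy=K,interpolation=cv2.INTER_CUBIC)
    m=cv2.inRange(hsv(c),(0,0,110),(180,60,255));k,l,st,ce=cv2.connectedComponentsWithStats(m)
    cy,sy=np.cos(yaw),np.sin(yaw);R=np.array([[cy,sy],[-sy,cy]])
    for i in range(1,k):
        if st[i,4]<600: continue
        C=max(cv2.findContours((l==i).astype(np.uint8),0,1)[0],key=cv2.contourArea)
        W=np.array([onz("top",(q[0]+.5)/K-.5+[x0,y0],z)[:2] for q in C]);L=(W-stud)@R.T
        print("blob",st[i,4]/64,"x %.1f..%.1f y %.1f..%.1f"%(*(L[:,0].min(),L[:,0].max()),L[:,1].min(),L[:,1].max()))
        for a in np.arange(np.floor(L[:,0].min()/8)*8,L[:,0].max(),8):
            q=L[(L[:,0]>=a)&(L[:,0]<a+8)]
            if len(q):
                for sgn in(1,-1):
                    p=q[q[:,1]*sgn>0]
                    if len(p):print("  x%d y %.1f..%.1f"%(a,p[:,1].min(),p[:,1].max()),end="")
                print()
if __name__=="__main__":jaw(sys.argv[1],[int(v) for v in sys.argv[2].split(",")],float(sys.argv[3]))
E
python3 jaw.py pics/top2.png 281,305,168,198 77
```

```text
blob 110.96875 x -91.2..-35.7 y -28.2..7.4
  x-96 y -26.6..-5.1
  x-88 y 0.1..5.7  x-88 y -28.2..-0.2
  x-80 y 0.0..7.4  x-80 y -28.2..-0.3
  x-72 y -28.0..-16.1
  x-64 y -27.9..-16.2
  x-56 y -28.2..-16.3
  x-48 y -28.0..-17.0
  x-40 y -26.1..-19.3
blob 45.71875 x -72.3..-35.0 y 14.6..26.7
  x-80 y 16.9..17.6
  x-72 y 15.3..26.7
  x-64 y 14.9..26.7
  x-56 y 14.6..26.5
  x-48 y 15.7..25.8
  x-40 y 17.4..25.0
```

Top crop: the jaw prongs (tips at ~(295,320),(318,405)) point at the nut (232,390). The camera puts the centreline 0.7 mm low in plate y, the TCP data says 1.8 mm high; I trust the relative view and lower in place.

Request:
servo_tool --motion '[{"rot": [0,-0.002,-0.004],"slide": [-0.1,0.05,0.8],"hand": 1},{"rot": [0,0,0],"slide": [0,0,1.2],"hand": 1},{"rot": [0,0,0],"slide": [0,0,1.1],"hand": 1},{"rot": [0,0,0],"slide": [0,0,0.7],"hand": 1},{"rot": [0,0,0],"slide": [0,0,0.2],"hand": 1},{"rot": [0,0,0],"slide": [0,0,-0.05],"hand": 1}]'

```text
time_s: 7.95
tcp_pos: [521.9, -43.8, 29.4]
eef_rot: [[0.274, -0.962, 0.001], [-0.962, -0.274, -0.001], [0.001, -0.001, -1.0]]
contact_force: [0.7, -0.8, -3.2]
opening: 0.261
```

```bash
python3 -c "
from h import *
plan([520.3,-38.7,18],4.993)
for n,b in(('top',(230,370,120,240)),('scene',(190,325,190,290))):
    im=manip.read_camera(n);cv2.imwrite(f'pics/{n}3.png',im[...,::-1]);crop(im,*b,5.5,f'pics/{n}3c.png')"
python3 jaw.py pics/top3.png 281,305,168,198 32
```

```text
t 8.0 pos [521.9 -43.8  29.4] yaw -1.2929 tiltz [ 1.2e-03 -6.0e-04 -1.0e+00] F [ 0.7 -0.8 -3.2] T [0.   0.03 0.01] op 0.261 j [-0.21  0.29 -0.48  0.8  -0.   -2.06]
slide cm [-0.53  0.02  1.14] rot [-0.001  -0.0009 -0.0027]
blob 103.796875 x -91.4..-35.8 y -28.3..9.4
  x-96 y -27.7..-5.4
  x-88 y 0.3..8.1  x-88 y -27.7..-0.1
  x-80 y 0.4..9.4  x-80 y -28.0..-0.0
  x-72 y -28.3..-16.1
  x-64 y -28.1..-16.3
  x-56 y -27.9..-16.5
  x-48 y -28.0..-16.7
  x-40 y -27.5..-20.6
blob 41.6875 x -72.0..-36.1 y 14.9..26.9
  x-80 y 18.5..18.5
  x-72 y 14.9..26.6
  x-64 y 15.2..26.6
  x-56 y 15.0..26.9
  x-48 y 15.7..26.0
  x-40 y 18.6..24.8
```

View pics/top3c.png

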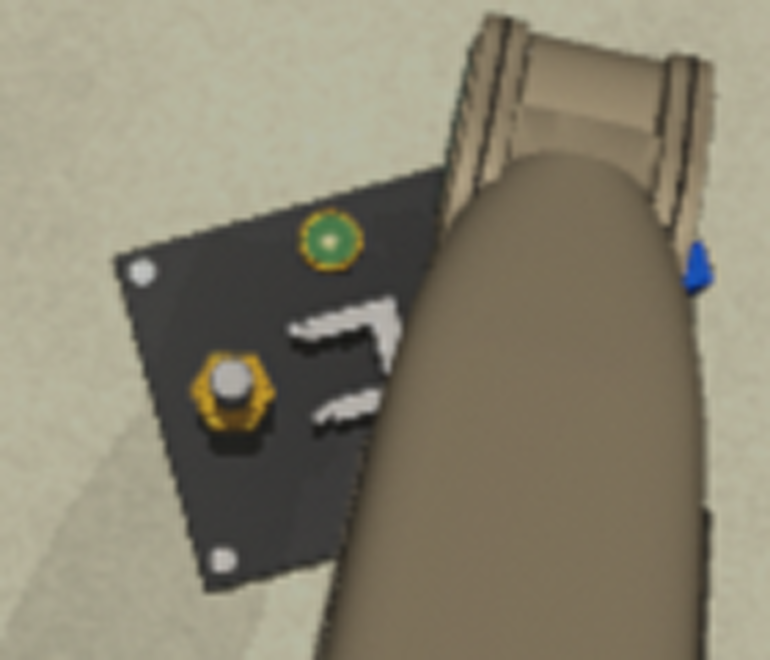

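View pics/scene3c.png

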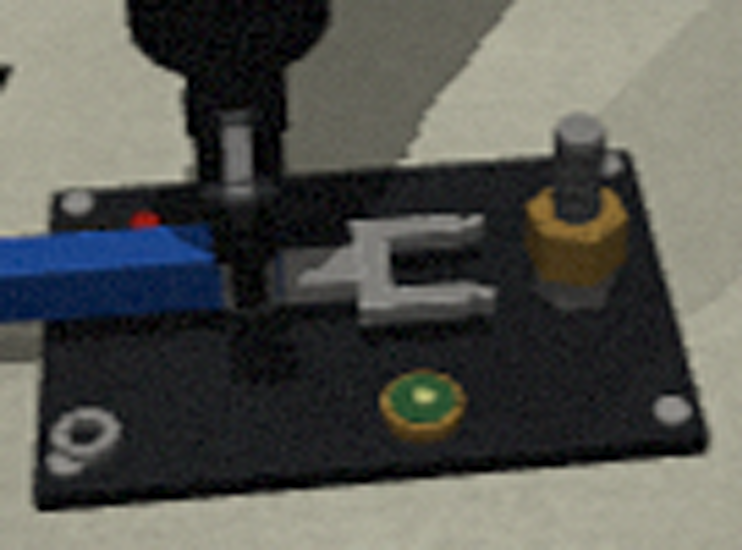

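Request:
servo_tool --motion '[{"rot": [0,0,0],"slide": [0,0.08,0.5],"hand": 1},{"rot": [0,0,0],"slide": [0,0,0.4],"hand": 1},{"rot": [0,0,0],"slide": [0,0,0],"hand": 1}]'

```text
time_s: 8.35
tcp_pos: [523.0, -44.2, 21.6]
eef_rot: [[0.275, -0.962, 0.005], [-0.962, -0.275, -0.001], [0.003, -0.005, -1.0]]
contact_force: [-0.3, 0.6, -3.2]
opening: 0.265
```

```bash
python3 -c "
from h import *
plan([519.7,-38.9,18],4.993)"
```

```text
t 8.3 pos [523.  -44.2  21.6] yaw -1.2926 tiltz [ 0.0052 -0.0014 -1.    ] F [-0.3  0.6 -3.2] T [ 0.   -0.01 -0.01] op 0.265 j [-0.21  0.3  -0.49  0.78 -0.   -2.06]
slide cm [-0.6   0.17  0.36] rot [-0.0046 -0.0028 -0.0024]
```

Request:
servo_tool --motion '[{"rot": [-0.004,-0.003,-0.002],"slide": [0,0.13,0.15],"hand": 1},{"rot": [0,0,0],"slide": [0,0,0.05],"hand": 1}]'

```text
time_s: 8.55
tcp_pos: [521.8, -44.6, 19.6]
eef_rot: [[0.277, -0.961, 0.0], [-0.961, -0.277, 0.0], [-0.0, -0.001, -1.0]]
contact_force: [-0.8, -0.5, -3.3]
opening: 0.264
```

```bash
python3 -c "
from h import *
plan([519.7,-38.9,18],4.993)"
```

```text
t 8.6 pos [521.8 -44.6  19.6] yaw -1.2903 tiltz [ 5.e-04  4.e-04 -1.e+00] F [-0.8 -0.5 -3.3] T [-0.02  0.04 -0.02] op 0.264 j [-0.21  0.31 -0.49  0.78  0.   -2.06]
slide cm [-0.61  0.04  0.16] rot [-0.0006  0.0003 -0.0002]
```

Request:
servo_tool --motion '[{"rot": [0,0,0],"slide": [-0.5,0.02,-0.03],"hand": 1},{"rot": [0,0,0],"slide": [-0.6,0.02,-0.03],"hand": 1},{"rot": [0,0,0],"slide": [-0.6,0,-0.03],"hand": 1},{"rot": [0,0,0],"slide": [-0.3,0,-0.04],"hand": 1}]'

```text
time_s: 8.95
tcp_pos: [515.6, -24.2, 21.1]
eef_rot: [[0.276, -0.961, 0.001], [-0.961, -0.276, 0.001], [-0.001, -0.001, -1.0]]
contact_force: [0.1, 0.8, -2.6]
opening: 0.266
```

```bash
python3 -c "
from h import *
plan([505.8,9.15,18],4.993)
for n,b in(('top',(230,370,120,240)),('scene',(190,325,190,290))):
    im=manip.read_camera(n);cv2.imwrite(f'pics/{n}4.png',im[...,::-1]);crop(im,*b,5.5,f'pics/{n}4c.png')"
python3 jaw.py pics/top4.png 274,305,168,200 25
```

```text
t 8.9 pos [515.6 -24.2  21.1] yaw -1.2909 tiltz [ 7.e-04  8.e-04 -1.e+00] F [ 0.1  0.8 -2.6] T [-0.01  0.01 -0.02] op 0.266 j [-0.17  0.29 -0.5   0.77  0.   -2.02]
slide cm [-3.47  0.02  0.31] rot [-0.0009  0.0006 -0.0007]
blob 88.703125 x -71.1..-15.4 y -27.2..0.6
  x-72 y -26.9..-6.2
  x-64 y 0.1..0.6  x-64 y -26.8..-0.1
  x-56 y -27.0..-1.6
  x-48 y -27.2..-15.0
  x-40 y -27.0..-15.3
  x-32 y -26.7..-15.6
  x-24 y -25.5..-17.8
  x-16 y -24.1..-20.0
blob 37.125 x -47.4..-15.1 y 15.7..27.9
  x-48 y 15.7..27.9
  x-40 y 15.9..27.6
  x-32 y 16.0..27.7
  x-24 y 17.5..26.3
  x-16 y 21.2..23.8
```

View pics/top4c.png

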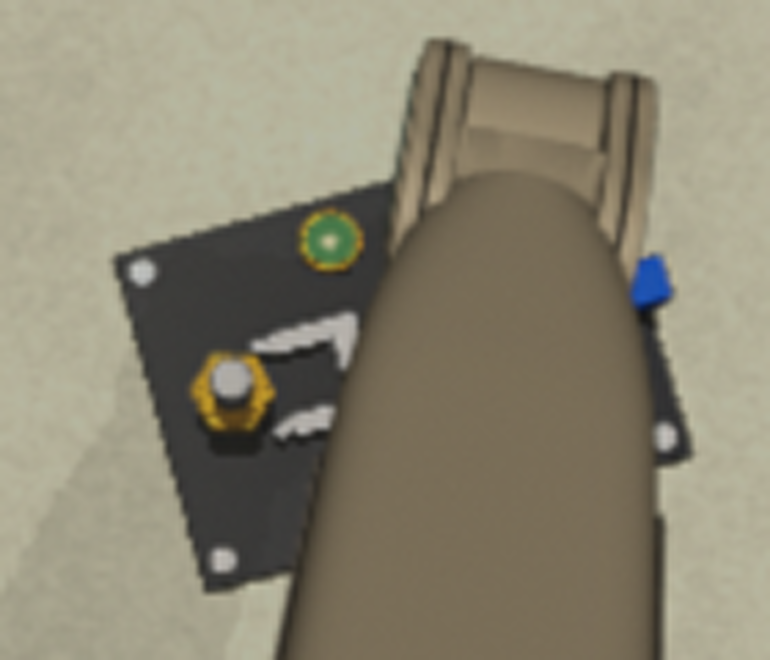

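View pics/scene4c.png

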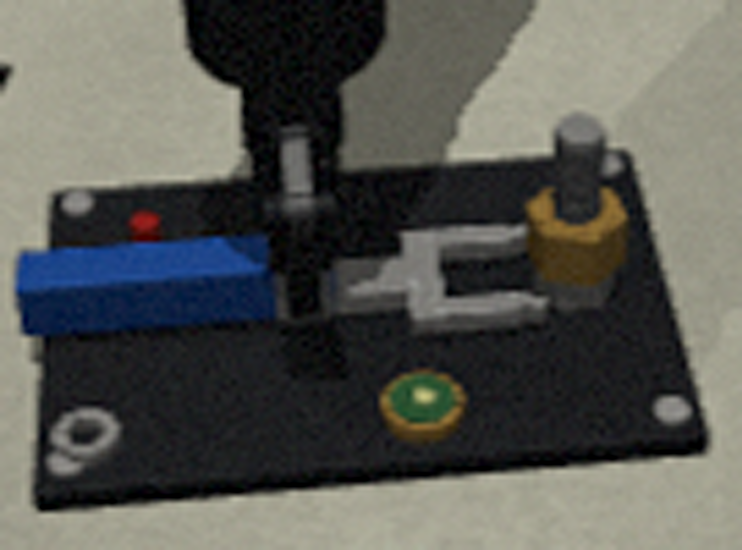

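Request:
servo_tool --motion '[{"rot": [0,0,0],"slide": [-0.3,-0.02,0.15],"hand": 1},{"rot": [0,0,0],"slide": [-0.6,0,0.05],"hand": 1},{"rot": [0,0,0],"slide": [-0.7,0,-0.03],"hand": 1},{"rot": [0,0,0],"slide": [-0.6,0,-0.03],"hand": 1},{"rot": [0,0,0],"slide": [-0.2,0,-0.04],"hand": 1}]'

```text
time_s: 9.55
tcp_pos: [508.9, 0.6, 20.1]
eef_rot: [[0.276, -0.961, 0.001], [-0.961, -0.276, 0.001], [-0.0, -0.001, -1.0]]
contact_force: [-0.4, 0.9, -3.6]
opening: 0.264
```

```bash
python3 -c "
from h import *
plan([505.8,9.15,18],4.993)
for n,b in(('top',(230,370,120,240)),):
    im=manip.read_camera(n);cv2.imwrite(f'pics/{n}5.png',im[...,::-1]);crop(im,*b,5.5,f'pics/{n}5c.png')"
python3 jaw.py pics/top5.png 262,305,168,204 24
```

```text
t 9.6 pos [508.9   0.6  20.1] yaw -1.2909 tiltz [ 1.2e-03  6.0e-04 -1.0e+00] F [-0.4  0.9 -3.6] T [0.01 0.01 0.01] op 0.264 j [-0.13  0.28 -0.52  0.77  0.   -1.98]
slide cm [-0.9   0.06  0.21] rot [-0.0013  0.0002 -0.0007]
blob 51.0625 x -43.2..2.2 y -27.7..-10.4
  x-48 y -26.5..-19.3
  x-40 y -27.7..-10.4
  x-32 y -27.6..-10.6
  x-24 y -27.4..-15.8
  x-16 y -27.5..-18.7
  x-8 y -27.6..-20.8
  x0 y -27.2..-24.6
blob 38.3125 x -11.4..9.0 y -18.9..-0.2
  x-16 y -16.1..-3.3
  x-8 y -18.7..-0.2
  x0 y -18.9..-0.5
  x8 y -12.7..-5.3
```

View pics/top5c.png

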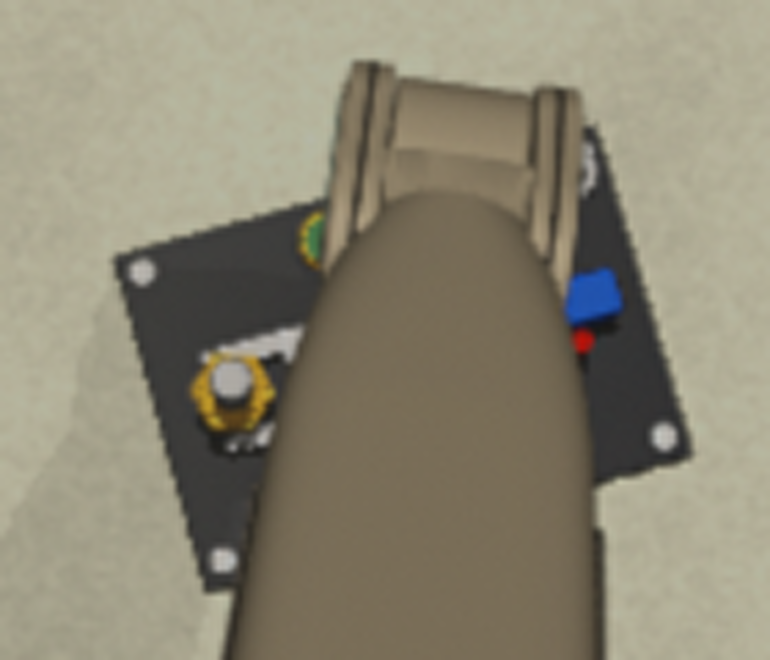

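Prongs now straddle the nut, no contact force. Continue in small steps.

Request:
servo_tool --motion '[{"rot": [0,0,0],"slide": [-0.35,0.02,0.03],"hand": 1},{"rot": [0,0,0],"slide": [-0.3,0.02,0],"hand": 1},{"rot": [0,0,0],"slide": [-0.15,0,-0.02],"hand": 1}]'

```text
time_s: 9.9
tcp_pos: [506.4, 8.8, 20.2]
eef_rot: [[0.276, -0.961, 0.002], [-0.961, -0.276, 0.0], [0.0, -0.002, -1.0]]
contact_force: [-0.2, 0.6, -3.2]
opening: 0.266
```

Request:
servo_tool --motion '[{"rot": [0,0,0],"slide": [-0.2,0,-0.02],"hand": 1}]'

```text
time_s: 10.0
tcp_pos: [505.9, 10.8, 20.4]
eef_rot: [[0.276, -0.961, 0.002], [-0.961, -0.276, 0.0], [0.0, -0.002, -1.0]]
contact_force: [0.0, 1.0, -3.3]
opening: 0.265
```

```bash
python3 -c "
from h import *
plan([505.8,9.15,18],4.993)"
```

```text
t 10.0 pos [505.9  10.8  20.4] yaw -1.2909 tiltz [ 1.9e-03  3.0e-04 -1.0e+00] F [ 0.   1.  -3.3] T [ 0.02 -0.01  0.02] op 0.265 j [-0.11  0.28 -0.53  0.76  0.   -1.96]
slide cm [0.16 0.05 0.24] rot [-0.0019 -0.0003 -0.0007]
```

Request:
servo_tool --motion '[{"rot": [0,0,0],"slide": [-0.12,0,0],"hand": 1}]'

```text
time_s: 10.1
tcp_pos: [505.5, 12.1, 20.4]
eef_rot: [[0.276, -0.961, 0.002], [-0.961, -0.276, 0.0], [0.0, -0.002, -1.0]]
contact_force: [0.8, -0.4, -3.3]
opening: 0.265
```

Request:
servo_tool --motion '[{"rot": [0,0,0],"slide": [-0.12,0,0],"hand": 1}]'

```text
time_s: 10.2
tcp_pos: [505.2, 13.3, 20.5]
eef_rot: [[0.276, -0.961, 0.002], [-0.961, -0.276, 0.0], [0.0, -0.002, -1.0]]
contact_force: [0.3, -0.3, -3.1]
opening: 0.262
```

Request:
servo_tool --motion '[{"rot": [0,0,0],"slide": [-0.12,0,0],"hand": 1}]'

```text
time_s: 10.3
tcp_pos: [505.1, 13.9, 20.6]
eef_rot: [[0.276, -0.961, 0.002], [-0.961, -0.276, -0.001], [0.002, -0.002, -1.0]]
contact_force: [0.5, -2.5, -2.2]
opening: 0.263
```

Contact at the jaw's bottom. Back off ~1.5 mm and lower onto the plate.

Request:
servo_tool --motion '[{"rot": [0,0,0],"slide": [0.2,0,0.05],"hand": 1},{"rot": [0,0,0],"slide": [0,0,0.1],"hand": 1}]'

```text
time_s: 10.5
tcp_pos: [505.9, 12.0, 19.2]
eef_rot: [[0.276, -0.961, 0.003], [-0.961, -0.276, -0.001], [0.002, -0.002, -1.0]]
contact_force: [-0.1, -0.5, -3.4]
opening: 0.266
```

Request:
servo_tool --motion '[{"rot": [-0.002,0,0],"slide": [0,0,0.1],"hand": 1}]'

```text
time_s: 10.6
tcp_pos: [505.8, 12.0, 18.1]
eef_rot: [[0.276, -0.961, 0.001], [-0.961, -0.276, -0.001], [0.001, -0.0, -1.0]]
contact_force: [-0.3, -0.5, -3.5]
opening: 0.266
```

Request:
servo_tool --motion '[{"rot": [0,0,0],"slide": [0,0,0.08],"hand": 1}]'

```text
time_s: 10.7
tcp_pos: [505.8, 12.0, 17.1]
eef_rot: [[0.276, -0.961, 0.001], [-0.961, -0.276, -0.001], [0.001, -0.0, -1.0]]
contact_force: [-0.5, -0.5, -2.4]
opening: 0.263
```

```bash
python3 -c "
from h import *
plan([505.8,9.15,18],4.993)"
```

```text
t 10.7 pos [505.8  12.   17.1] yaw -1.2914 tiltz [ 6.0e-04 -1.1e-03 -1.0e+00] F [-0.5 -0.5 -2.4] T [ 0.01 -0.03  0.03] op 0.263 j [-0.1   0.28 -0.53  0.76 -0.   -1.95]
slide cm [ 0.27  0.08 -0.09] rot [-0.0002 -0.0012 -0.0012]
```

Request:
servo_tool --motion '[{"rot": [0,0,0],"slide": [0,0,0.05],"hand": 1}]'

```text
time_s: 10.8
tcp_pos: [505.7, 12.0, 16.5]
eef_rot: [[0.276, -0.961, 0.0], [-0.961, -0.276, -0.001], [0.001, -0.0, -1.0]]
contact_force: [-0.4, 0.3, -2.5]
opening: 0.263
```

Request:
servo_tool --motion '[{"rot": [0,0,0],"slide": [0,0,0.06],"hand": 1}]'

```text
time_s: 10.9
tcp_pos: [505.8, 12.0, 16.2]
eef_rot: [[0.276, -0.961, 0.0], [-0.961, -0.276, -0.001], [0.001, 0.0, -1.0]]
contact_force: [-3.0, 0.3, 5.9]
opening: 0.266
```

```bash
python3 -c "
from h import *
plan([505.8,9.15,18],4.993)
for n,b in(('scene',(190,325,190,290)),):
    im=manip.read_camera(n);cv2.imwrite(f'pics/{n}6.png',im[...,::-1]);crop(im,*b,5.5,f'pics/{n}6c.png')"
```

```text
t 10.9 pos [505.8  12.   16.2] yaw -1.2914 tiltz [ 2.e-04 -9.e-04 -1.e+00] F [-3.   0.3  5.9] T [0.06 0.56 0.02] op 0.266 j [-0.1   0.29 -0.53  0.76 -0.   -1.95]
slide cm [ 0.28  0.08 -0.18] rot [ 0.0001 -0.0009 -0.0013]
```

View pics/scene6c.png

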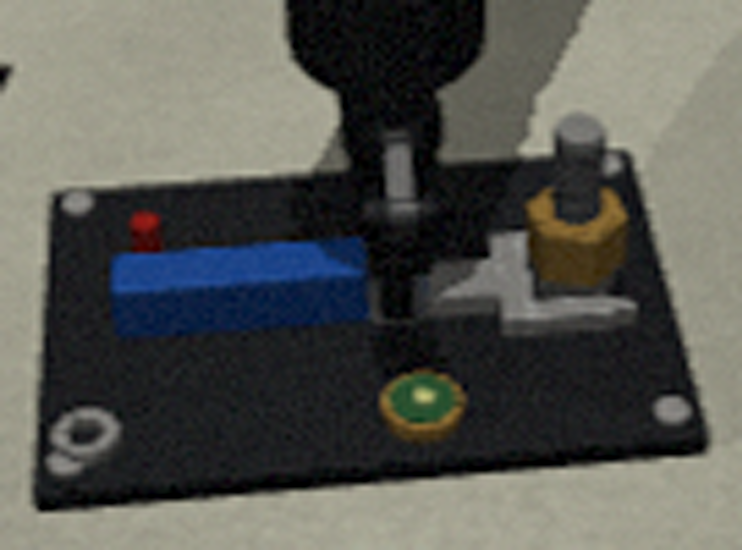

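The spanner lies on the plate, jaw around the steel nut (560,300), handle beside the red pin (145,235). Release and rise.

Request:
servo_tool --motion '[{"rot": [0,0,0],"slide": [0,0,-0.04],"hand": 3},{"rot": [0,0,0],"slide": [0,0,-0.05],"hand": 4.5},{"rot": [0,0,0],"slide": [0,0,-0.05],"hand": 5},{"rot": [0,0,0],"slide": [0,0,-0.3],"hand": 5}]'

```text
time_s: 11.35
tcp_pos: [507.5, 12.0, 21.7]
eef_rot: [[0.276, -0.961, 0.003], [-0.961, -0.276, -0.001], [0.002, -0.003, -1.0]]
contact_force: [0.0, 0.2, 0.3]
opening: 0.588
```

Request:
servo_tool --motion '[{"rot": [0,0,0],"slide": [0,0,-1],"hand": 5},{"rot": [0,0,0],"slide": [0,0,-2.5],"hand": 5},{"rot": [0,0,0],"slide": [0,0,-3.5],"hand": 5},{"rot": [0,0,0],"slide": [0,0,-3.5],"hand": 7},{"rot": [0,0,0],"slide": [0,0,-3],"hand": 7},{"rot": [0,0,0],"slide": [0,0,-1],"hand": 7}]'

```text
time_s: 11.95
tcp_pos: [505.6, 12.3, 174.0]
eef_rot: [[0.276, -0.961, 0.001], [-0.961, -0.276, -0.001], [0.001, -0.001, -1.0]]
contact_force: [-0.2, 0.4, 1.2]
opening: 0.82
```

```bash
python3 -c "
from h import *
plan([505.8,9.15,150],4.993)
for n,b in(('top',(230,370,120,240)),('scene',(190,325,190,290))):
    im=manip.read_camera(n);cv2.imwrite(f'pics/{n}7.png',im[...,::-1]);crop(im,*b,5.5,f'pics/{n}7c.png')"
```

```text
t 11.9 pos [505.6  12.3 174. ] yaw -1.2914 tiltz [ 1.4e-03 -8.0e-04 -1.0e+00] F [-0.2  0.4  1.2] T [ 0.02 -0.07 -0.03] op 0.820 j [-0.1   0.1  -0.36  1.1  -0.   -1.95]
slide cm [0.3  0.07 2.4 ] rot [-0.0011 -0.0012 -0.0012]
```

View pics/top7c.png

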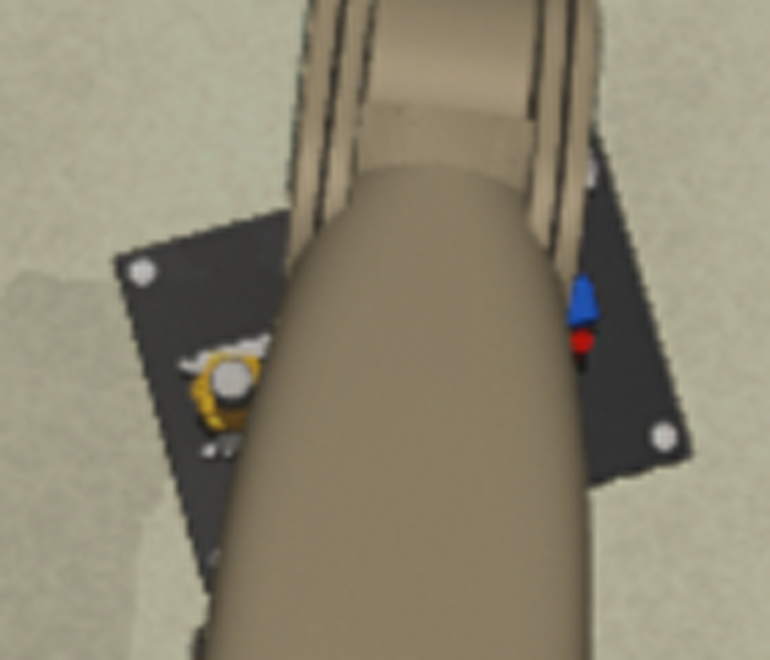

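View pics/scene7c.png

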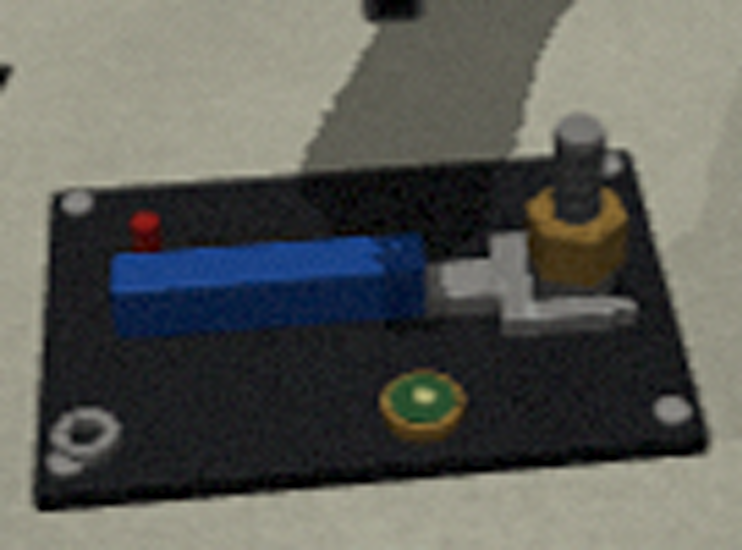

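```bash
python3 jaw.py pics/top7.png 258,285,176,208 22
python3 - <<'E'
from h import *
im=cv2.imread("pics/top0.png")[...,::-1].copy();K=8;x0,x1,y0,y1=258,288,174,208
c=cv2.resize(im[y0:y1,x0:x1],None,fx=K,fy=K,interpolation=cv2.INTER_CUBIC)
for lo in(90,120,140):
    m=cv2.inRange(hsv(c),(10,100,lo),(35,255,255));
    C=np.vstack([q for q in cv2.findContours(m,0,1)[0] if cv2.contourArea(q)>300])
    H=cv2.convexHull(C)[:,0]
    W=np.array([onz("top",(q+.5)/K-.5+[x0,y0],54)[:2] for q in H])
    a=np.radians(np.arange(-30,150,1.));w=[np.ptp(W@[np.cos(t),np.sin(t)]) for t in a]
    s=[np.mean([w[(i+60*k)%180] for k in range(3)]) for i in range(60)]
    i=int(np.argmin(s));print(lo,"normal deg mod60",np.degrees(a[i]),s[i],max(s),[w[(i+60*k)%180].round(1) for k in range(3)])
    print(" ctr",[ (np.max(W@v)+np.min(W@v))/2 for v in np.eye(2)])
E
```

```text
blob 21.28125 x -26.2..2.7 y -27.6..-16.5
  x-32 y -27.0..-22.5
  x-24 y -27.4..-16.5
  x-16 y -27.6..-19.4
  x-8 y -27.4..-21.0
  x0 y -27.2..-25.3
blob 12.015625 x 3.8..22.0 y -27.5..-17.3
  x0 y -27.5..-23.0
  x8 y -27.4..-17.3
  x16 y -25.6..-18.8
blob 37.9375 x -11.4..8.9 y -19.2..-0.6
  x-16 y -16.4..-3.6
  x-8 y -19.0..-0.6
  x0 y -19.2..-1.1
  x8 y -12.9..-5.9
blob 25.640625 x 39.7..50.4 y -1.4..34.0
  x32 y 0.2..33.6
  x40 y 0.3..34.0  x40 y -1.4..-0.0
  x48 y 22.3..31.7
90 normal deg mod60 0.0 38.879344175764025 42.39436446918699 [np.float64(38.9), np.float64(38.8), np.float64(38.9)]
 ctr [np.float64(486.78592716259345), np.float64(85.01993076275986)]
120 normal deg mod60 -1.0 36.36257439889181 40.03574509748896 [np.float64(36.2), np.float64(36.5), np.float64(36.4)]
 ctr [np.float64(486.4410412456223), np.float64(84.84794667110788)]
140 normal deg mod60 -1.0 34.78137748658332 37.45289997114705 [np.float64(34.2), np.float64(35.0), np.float64(35.1)]
 ctr [np.float64(486.4234611649734), np.float64(84.84146360071435)]
```

Request:
servo_tool --motion '[{"rot": [0,0,0.1],"slide": [0,0,-0.05],"hand": 6},{"rot": [0,0,0.12],"slide": [0,0,-0.05],"hand": 6},{"rot": [0,0,0.07],"slide": [0,0,-0.05],"hand": 6},{"rot": [0,0,0],"slide": [0,0,-0.05],"hand": 6}]'

```text
time_s: 12.45
tcp_pos: [500.4, 12.8, 167.8]
eef_rot: [[-0.022, -1.0, -0.011], [-1.0, 0.022, 0.0], [-0.0, 0.011, -1.0]]
contact_force: [-0.9, -0.2, -0.3]
opening: 0.7
```

```bash
python3 -c "
from h import *
plan([485,84.5,140],-1.586)"
```

```text
t 12.4 pos [500.4  12.8 167.8] yaw -1.5924 tiltz [-1.070e-02  4.000e-04 -9.999e-01] F [-0.9 -0.2 -0.3] T [-0.02 -0.08 -0.  ] op 0.700 j [-0.1   0.11 -0.37  1.1  -0.   -1.65]
slide cm [-7.14  1.66  2.8 ] rot [ 0.0107  0.0002 -0.0064]
```

Request:
servo_tool --motion '[{"rot": [0.01,0,-0.006],"slide": [-1.5,0.5,0.2],"hand": 6},{"rot": [0,0,0],"slide": [-2.2,0.5,0.3],"hand": 6},{"rot": [0,0,0],"slide": [-1.7,0.3,0.4],"hand": 6},{"rot": [0,0,0],"slide": [-0.6,0.1,0.3],"hand": 6},{"rot": [0,0,0],"slide": [0,0,0.1],"hand": 6}]'

```text
time_s: 12.95
tcp_pos: [481.1, 77.2, 148.5]
eef_rot: [[-0.009, -1.0, -0.01], [-1.0, 0.009, 0.002], [-0.001, 0.01, -1.0]]
contact_force: [0.7, -0.0, -0.9]
opening: 0.704
```

```bash
python3 -c "
from h import *
plan([485,84.5,125],-1.586)"
```

```text
t 12.9 pos [481.1  77.2 148.5] yaw -1.5797 tiltz [-0.01    0.0016 -0.9999] F [ 0.7 -0.  -0.9] T [ 0.02 -0.01  0.01] op 0.704 j [ 0.03  0.1  -0.42  1.06  0.   -1.54]
slide cm [-0.73 -0.4   2.34] rot [0.01   0.0015 0.0063]
```

Request:
servo_tool --motion '[{"rot": [0.006,0.001,0.006],"slide": [-0.4,-0.2,0.3],"hand": 6},{"rot": [0.004,0,0],"slide": [-0.2,-0.1,0.6],"hand": 6},{"rot": [0,0,0],"slide": [0,0,0.5],"hand": 6},{"rot": [0,0,0],"slide": [0,0,0],"hand": 6}]'

```text
time_s: 13.35
tcp_pos: [484.0, 82.8, 132.5]
eef_rot: [[-0.015, -1.0, -0.0], [-1.0, 0.015, -0.0], [0.0, 0.0, -1.0]]
contact_force: [-0.3, -0.6, 0.3]
opening: 0.706
```

```bash
python3 -c "
from h import *
plan([485,84.5,31],-1.586)"
```

```text
t 13.3 pos [484.   82.8 132.5] yaw -1.5859 tiltz [-0.e+00 -4.e-04 -1.e+00] F [-0.3 -0.6  0.3] T [-0.02  0.02 -0.  ] op 0.706 j [ 0.04  0.12 -0.44  1.01 -0.   -1.52]
slide cm [-0.17 -0.09 10.15] rot [ 0.     -0.0004  0.0001]
```

Well aligned; descend, stopping midway for a check.

Request:
servo_tool --motion '[{"rot": [0,0,0],"slide": [-0.1,-0.06,0.8],"hand": 6},{"rot": [0,0,0],"slide": [-0.05,0,1.5],"hand": 6},{"rot": [0,0,0],"slide": [0,0,1.5],"hand": 6},{"rot": [0,0,0],"slide": [0,0,1.2],"hand": 6},{"rot": [0,0,0],"slide": [0,0,0.5],"hand": 6},{"rot": [0,0,0],"slide": [0,0,0],"hand": 6}]'

```text
time_s: 13.95
tcp_pos: [486.3, 83.1, 74.5]
eef_rot: [[-0.018, -1.0, 0.002], [-1.0, 0.018, -0.0], [0.0, -0.002, -1.0]]
contact_force: [-0.6, 0.0, 0.8]
opening: 0.703
```

```bash
python3 -c "
from h import *
plan([485,84.5,31],-1.586)
for n,b in(('scene',(190,325,170,290)),):
    im=manip.read_camera(n);cv2.imwrite(f'pics/{n}8.png',im[...,::-1]);crop(im,*b,5,f'pics/{n}8c.png')"
```

```text
t 13.9 pos [486.3  83.1  74.5] yaw -1.5885 tiltz [ 1.9e-03 -5.0e-04 -1.0e+00] F [-0.6  0.   0.8] T [ 0.03 -0.02  0.04] op 0.703 j [ 0.04  0.19 -0.5   0.88 -0.   -1.51]
slide cm [-0.14  0.14  4.35] rot [-0.0019 -0.0004 -0.0025]
```

View pics/scene8c.png

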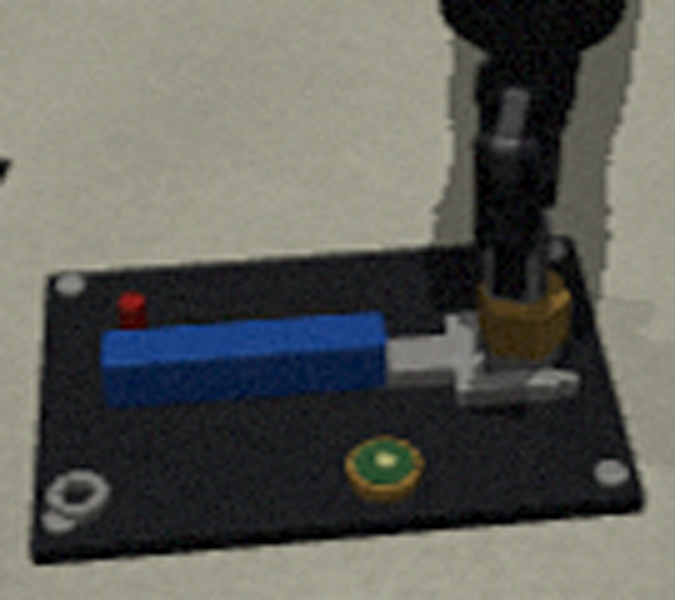

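The fingers straddle the stud over the brass nut (525,310). Continue down.

Request:
servo_tool --motion '[{"rot": [-0.002,0,0],"slide": [-0.08,0.07,0.9],"hand": 6},{"rot": [0,0,0],"slide": [-0.05,0,1.2],"hand": 6},{"rot": [0,0,0],"slide": [0,0,1],"hand": 6},{"rot": [0,0,0],"slide": [0,0,0.4],"hand": 6},{"rot": [0,0,0],"slide": [0,0,0],"hand": 6}]'

```text
time_s: 14.5
tcp_pos: [487.3, 84.6, 38.1]
eef_rot: [[-0.018, -1.0, 0.003], [-1.0, 0.018, -0.0], [0.0, -0.003, -1.0]]
contact_force: [0.4, 1.0, 0.6]
opening: 0.707
```

```bash
python3 -c "
from h import *
plan([485,84.5,32],-1.586)"
```

```text
t 14.5 pos [487.3  84.6  38.1] yaw -1.5884 tiltz [ 3.1e-03 -3.0e-04 -1.0e+00] F [0.4 1.  0.6] T [0.01 0.04 0.02] op 0.707 j [ 0.04  0.23 -0.54  0.8  -0.   -1.51]
slide cm [0.01 0.23 0.61] rot [-0.0031 -0.0003 -0.0024]
```

Request:
servo_tool --motion '[{"rot": [-0.003,0,-0.002],"slide": [0,0.15,0.35],"hand": 6},{"rot": [0,0,0],"slide": [0,0.05,0.15],"hand": 5},{"rot": [0,0,0],"slide": [0,0,0],"hand": 4.5},{"rot": [0,0,0],"slide": [0,0,-0.03],"hand": 4}]' --newtons 60

```text
time_s: 14.9
tcp_pos: [485.4, 84.7, 33.2]
eef_rot: [[-0.015, -1.0, 0.0], [-1.0, 0.015, -0.0], [0.0, -0.0, -1.0]]
contact_force: [0.5, 0.3, 0.6]
opening: 0.467
```

```bash
python3 -c "
from h import *
plan([485,84.5,32],-1.586)"
```

```text
t 14.9 pos [485.4  84.7  33.2] yaw -1.5861 tiltz [ 2.e-04 -2.e-04 -1.e+00] F [0.5 0.3 0.6] T [-0.    0.02 -0.05] op 0.467 j [ 0.04  0.24 -0.54  0.79 -0.   -1.51]
slide cm [0.02 0.04 0.12] rot [-0.0002 -0.0002 -0.0001]
```

Request:
servo_tool --motion '[{"rot": [0,0,0],"slide": [0,0,0.05],"hand": 3},{"rot": [0,0,0],"slide": [0,0,-0.02],"hand": 2.5},{"rot": [0,0,0],"slide": [0,0,-0.02],"hand": 2.5}]'

```text
time_s: 15.2
tcp_pos: [484.6, 84.6, 34.1]
eef_rot: [[-0.015, -1.0, -0.001], [-1.0, 0.015, -0.001], [0.001, 0.001, -1.0]]
contact_force: [2.4, 0.1, -5.9]
opening: 0.408
```

```bash
python3 -c "
from h import *
plan([485,84.5,32],-1.586)"
```

```text
t 15.2 pos [484.6  84.6  34.1] yaw -1.5862 tiltz [-9.e-04 -5.e-04 -1.e+00] F [ 2.4  0.1 -5.9] T [ 0.01 -0.31  0.03] op 0.408 j [ 0.04  0.24 -0.54  0.79 -0.   -1.51]
slide cm [ 0.01 -0.04  0.21] rot [ 0.0009 -0.0005 -0.0002]
```

Request:
servo_tool --motion '[{"rot": [0,0,0.06],"slide": [0,0,0.03],"hand": 2.5},{"rot": [0,0,0.1],"slide": [0,0,0.03],"hand": 2.5},{"rot": [0,0,0.1],"slide": [0,0,0.02],"hand": 2.5},{"rot": [0,0,0.1],"slide": [0,0,0.02],"hand": 2.5}]' --newtons 80

```text
time_s: 15.6
tcp_pos: [484.7, 84.6, 33.7]
eef_rot: [[-0.379, -0.925, -0.0], [-0.925, 0.379, -0.001], [0.001, 0.0, -1.0]]
contact_force: [-0.7, 0.2, -0.4]
opening: 0.402
```

```bash
python3 -c "
from h import *
plan([485,84.5,32])"
```

```text
t 15.6 pos [484.7  84.6  33.7] yaw -1.9592 tiltz [-4.e-04 -7.e-04 -1.e+00] F [-0.7  0.2 -0.4] T [-0.03  0.08  0.04] op 0.402 j [ 0.04  0.24 -0.54  0.79 -0.   -1.14]
slide cm [-0.01 -0.03  0.17]
```

Request:
servo_tool --motion '[{"rot": [0,0,0.1],"slide": [0,0,0.01],"hand": 2.5},{"rot": [0,0,0.1],"slide": [0,0,0.01],"hand": 2.5},{"rot": [0,0,0.1],"slide": [0,0,0.01],"hand": 2.5},{"rot": [0,0,0.1],"slide": [0,0,0.01],"hand": 2.5},{"rot": [0,0,0.1],"slide": [0,0,0.01],"hand": 2.5}]'

```text
time_s: 16.1
tcp_pos: [484.7, 84.5, 33.3]
eef_rot: [[-0.789, -0.614, -0.0], [-0.614, 0.789, -0.001], [0.001, -0.001, -1.0]]
contact_force: [0.3, 0.6, 0.0]
opening: 0.405
```

```bash
python3 -c "
from h import *
plan([485,84.5,32])"
```

```text
t 16.1 pos [484.7  84.5  33.3] yaw -2.4801 tiltz [-1.0e-04 -1.1e-03 -1.0e+00] F [0.3 0.6 0. ] T [-0.07  0.02  0.04] op 0.405 j [ 0.04  0.24 -0.54  0.79 -0.   -0.62]
slide cm [-0.02 -0.01  0.13]
```

Request:
servo_tool --motion '[{"rot": [0,0,0.1],"slide": [0,0,0.01],"hand": 2.5},{"rot": [0,0,0.1],"slide": [0,0,0.01],"hand": 2.5},{"rot": [0,0,0.08],"slide": [0,0,0.01],"hand": 2.5}]'

```text
time_s: 16.4
tcp_pos: [484.8, 84.4, 33.1]
eef_rot: [[-0.933, -0.361, 0.0], [-0.361, 0.933, -0.001], [0.0, -0.001, -1.0]]
contact_force: [-1.1, 0.5, 1.2]
opening: 0.4
```

```bash
python3 -c "
from h import *
plan([485,84.5,32])"
```

```text
t 16.4 pos [484.8  84.4  33.1] yaw -2.7722 tiltz [ 0.     -0.0013 -1.    ] F [-1.1  0.5  1.2] T [-0.05  0.08  0.04] op 0.400 j [ 0.04  0.24 -0.54  0.79 -0.   -0.33]
slide cm [-0.02  0.    0.11]
```

Request:
servo_tool --motion '[{"rot": [0,0,0.1],"slide": [0,0,0.01],"hand": 2.5},{"rot": [0,0,0.1],"slide": [0,0,0.01],"hand": 2.5}]'

```text
time_s: 16.6
tcp_pos: [484.7, 84.4, 33.0]
eef_rot: [[-0.987, -0.161, 0.0], [-0.161, 0.987, -0.002], [0.0, -0.002, -1.0]]
contact_force: [-0.5, 0.1, 0.6]
opening: 0.401
```

```bash
python3 -c "
from h import *
plan([485,84.5,32])"
```

```text
t 16.6 pos [484.7  84.4  33. ] yaw -2.9796 tiltz [ 1.0e-04 -1.6e-03 -1.0e+00] F [-0.5  0.1  0.6] T [-0.09  0.14  0.15] op 0.401 j [ 0.04  0.24 -0.54  0.79 -0.   -0.12]
slide cm [-0.03  0.01  0.1 ]
```

Torque rose to 0.15 N m: the nuts have met near 1.3 rad. Proceed with firmer grip.

Request:
servo_tool --motion '[{"rot": [0,0,0.07],"slide": [0,0,0],"hand": 2.5},{"rot": [0,0,0.07],"slide": [0,0,0],"hand": 2.5}]' --newtons 110

```text
time_s: 16.8
tcp_pos: [484.7, 84.3, 33.2]
eef_rot: [[-1.0, -0.018, 0.0], [-0.018, 1.0, -0.002], [-0.0, -0.002, -1.0]]
contact_force: [-0.0, 0.1, -1.0]
opening: 0.389
```

```bash
python3 -c "
from h import *
plan([485,84.5,32])"
```

```text
t 16.8 pos [484.7  84.3  33.2] yaw -3.1238 tiltz [ 1.0e-04 -1.9e-03 -1.0e+00] F [-0.   0.1 -1. ] T [-0.09  0.07  0.4 ] op 0.389 j [ 0.04  0.24 -0.54  0.79 -0.    0.02]
slide cm [-0.03  0.02  0.12]
```

Request:
servo_tool --motion '[{"rot": [0,0,0.07],"slide": [0,0,0],"hand": 2.5},{"rot": [0,0,0.07],"slide": [0,0,0],"hand": 2.5}]'

```text
time_s: 17.0
tcp_pos: [484.7, 84.3, 33.2]
eef_rot: [[-0.992, 0.125, 0.0], [0.125, 0.992, -0.002], [-0.0, -0.002, -1.0]]
contact_force: [0.3, 0.1, -0.4]
opening: 0.399
```

```bash
python3 -c "
from h import *
plan([485,84.5,32])
for n,b in(('top',(230,370,120,240)),('scene',(190,325,190,290))):
    im=manip.read_camera(n);cv2.imwrite(f'pics/{n}9.png',im[...,::-1]);crop(im,*b,5.5,f'pics/{n}9c.png')"
```

```text
t 17.0 pos [484.7  84.3  33.2] yaw 3.0167 tiltz [ 1.0e-04 -2.4e-03 -1.0e+00] F [ 0.3  0.1 -0.4] T [-0.06  0.09  0.53] op 0.399 j [ 0.04  0.24 -0.54  0.79 -0.    0.17]
slide cm [-0.03  0.02  0.12]
```

View pics/scene9c.png

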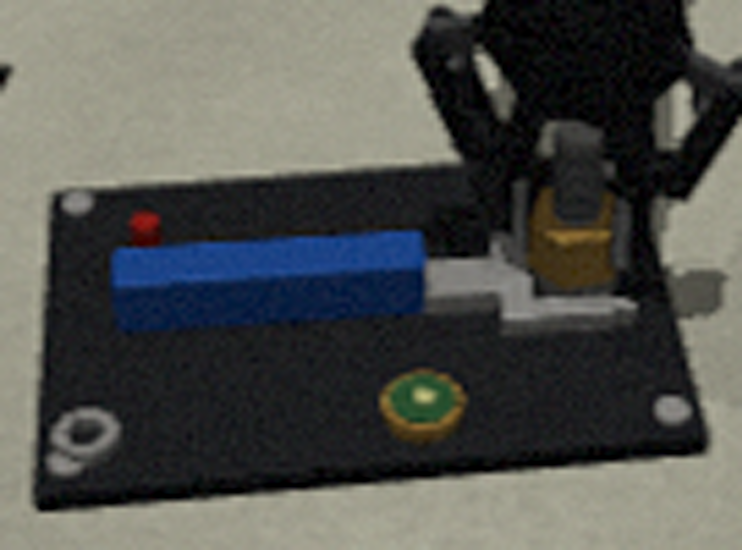

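View pics/top9c.png

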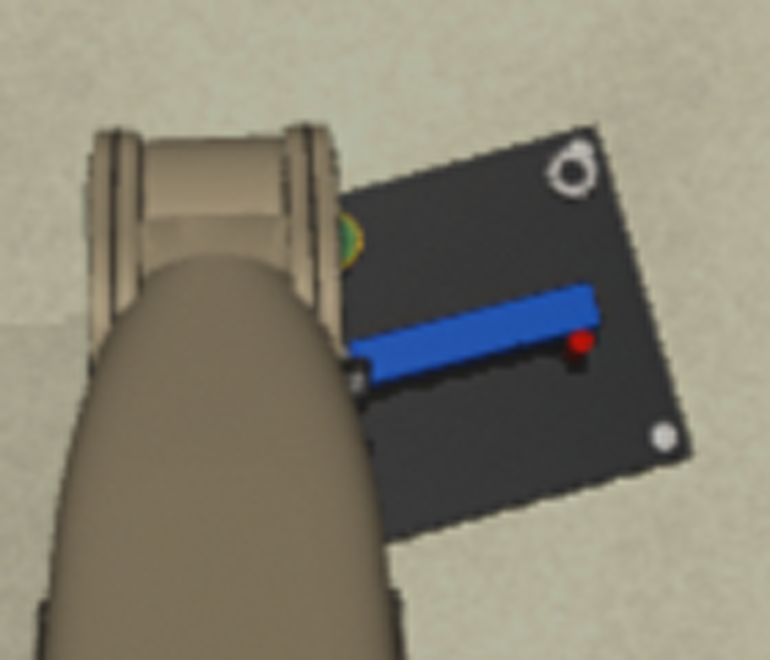

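The handle (580,300) has swung against the red pin (582,342); tightening torque 0.5 N m. Continue.

Request:
servo_tool --motion '[{"rot": [0,0,0.07],"slide": [0,0,0],"hand": 2.5},{"rot": [0,0,0.07],"slide": [0,0,0],"hand": 2.5}]'

```text
time_s: 17.3
tcp_pos: [484.7, 84.3, 33.2]
eef_rot: [[-0.966, 0.259, 0.0], [0.259, 0.966, -0.003], [-0.001, -0.003, -1.0]]
contact_force: [0.1, -0.8, -0.1]
opening: 0.395
```

```bash
python3 -c "
from h import *
plan([485,84.5,32])"
```

```text
t 17.3 pos [484.7  84.3  33.2] yaw 2.8800 tiltz [ 1.0e-04 -2.7e-03 -1.0e+00] F [ 0.1 -0.8 -0.1] T [-0.06  0.03  0.47] op 0.395 j [ 0.04  0.24 -0.54  0.79 -0.    0.3 ]
slide cm [-0.02  0.03  0.12]
```

Request:
servo_tool --motion '[{"rot": [0,0,0.07],"slide": [0,0,0],"hand": 2.5},{"rot": [0,0,0.07],"slide": [0,0,0],"hand": 2.5}]'

```text
time_s: 17.5
tcp_pos: [484.7, 84.3, 33.2]
eef_rot: [[-0.92, 0.391, 0.0], [0.391, 0.92, -0.003], [-0.001, -0.003, -1.0]]
contact_force: [-0.1, -0.5, -0.3]
opening: 0.396
```

```bash
python3 -c "
from h import *
plan([485,84.5,32])"
```

```text
t 17.5 pos [484.7  84.3  33.2] yaw 2.7399 tiltz [ 2.0e-04 -3.1e-03 -1.0e+00] F [-0.1 -0.5 -0.3] T [-0.08  0.11  0.46] op 0.396 j [ 0.04  0.24 -0.54  0.79 -0.    0.44]
slide cm [-0.02  0.03  0.12]
```

Request:
servo_tool --motion '[{"rot": [0,0,0.07],"slide": [0,0,0],"hand": 2.5},{"rot": [0,0,0.05],"slide": [0,0,0],"hand": 2.5}]'

```text
time_s: 17.7
tcp_pos: [484.7, 84.3, 33.2]
eef_rot: [[-0.867, 0.498, 0.0], [0.498, 0.867, -0.003], [-0.002, -0.003, -1.0]]
contact_force: [-1.0, -0.3, -0.4]
opening: 0.397
```

```bash
python3 -c "
from h import *
plan([485,84.5,32])
for n,b in(('top',(230,370,120,240)),('scene',(190,325,190,290))):
    im=manip.read_camera(n);cv2.imwrite(f'pics/{n}10.png',im[...,::-1]);crop(im,*b,5.5,f'pics/{n}10c.png')"
```

```text
t 17.7 pos [484.7  84.3  33.2] yaw 2.6202 tiltz [ 2.0e-04 -3.3e-03 -1.0e+00] F [-1.  -0.3 -0.4] T [-0.09  0.07  0.41] op 0.397 j [ 0.04  0.24 -0.54  0.79 -0.    0.56]
slide cm [-0.02  0.03  0.12]
```

View pics/scene10c.png

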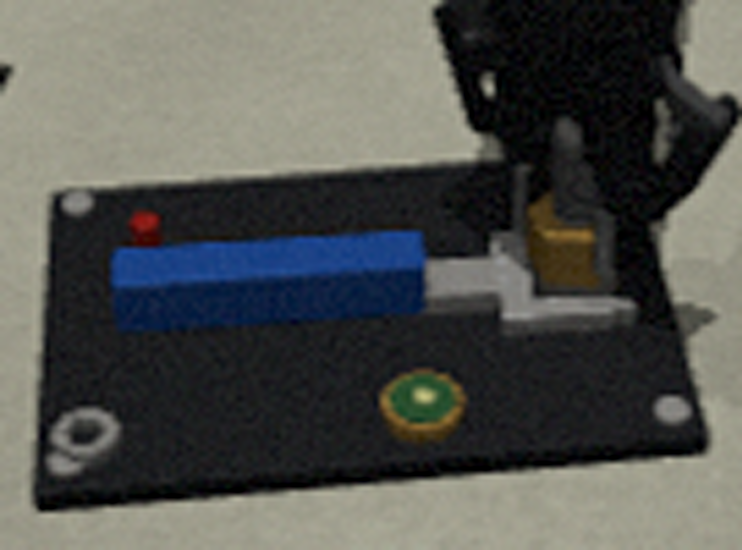

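View pics/top10c.png

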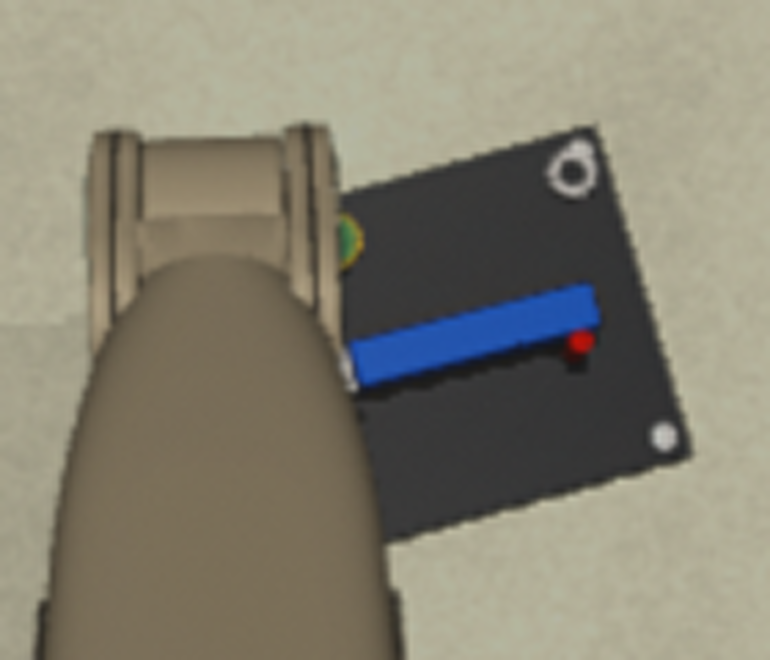

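Request:
servo_tool --motion '[{"rot": [0,0,0.06],"slide": [0,0,0],"hand": 2.5},{"rot": [0,0,0.05],"slide": [0,0,0],"hand": 2.5},{"rot": [0,0,0],"slide": [0,0,0],"hand": 2.5}]'

```text
time_s: 18.1
tcp_pos: [484.7, 84.3, 33.2]
eef_rot: [[-0.811, 0.585, 0.0], [0.585, 0.811, -0.003], [-0.002, -0.003, -1.0]]
contact_force: [-0.4, 0.0, -0.0]
opening: 0.395
```

```bash
python3 -c "
from h import *
plan([485,84.5,32])"
```

```text
t 18.1 pos [484.7  84.3  33.2] yaw 2.5165 tiltz [ 1.0e-04 -3.5e-03 -1.0e+00] F [-0.4  0.  -0. ] T [-0.07  0.13  0.29] op 0.395 j [ 0.04  0.24 -0.54  0.79 -0.    0.67]
slide cm [-0.01  0.04  0.12]
```

Request:
servo_tool --motion '[{"rot": [0,0,0],"slide": [0,0,-0.03],"hand": 4},{"rot": [0,0,0],"slide": [0,0,-0.04],"hand": 5},{"rot": [0,0,0],"slide": [0,0,-0.04],"hand": 5.5},{"rot": [0,0,0],"slide": [0,0,-0.04],"hand": 5.5}]'

```text
time_s: 18.5
tcp_pos: [485.5, 84.3, 35.1]
eef_rot: [[-0.813, 0.583, 0.002], [0.583, 0.813, -0.003], [-0.003, -0.001, -1.0]]
contact_force: [0.3, -0.3, 0.8]
opening: 0.645
```

```bash
python3 -c "
from h import *
plan([485,84.5,32])"
```

```text
t 18.5 pos [485.5  84.3  35.1] yaw 2.5195 tiltz [ 0.0016 -0.003  -1.    ] F [ 0.3 -0.3  0.8] T [ 0.03 -0.03 -0.02] op 0.645 j [ 0.04  0.24 -0.54  0.79 -0.    0.66]
slide cm [ 0.05 -0.02  0.31]
```

Released cleanly; rise and move back, then check.

Request:
servo_tool --motion '[{"rot": [0,0,0],"slide": [0,0,-1],"hand": 5.8},{"rot": [0,0,0],"slide": [0,0,-2],"hand": 5.8},{"rot": [0,0,0],"slide": [0,0,-3],"hand": 5.8},{"rot": [0,0,0],"slide": [0,0,-4],"hand": 5.8},{"rot": [0,0,0],"slide": [0,0,-4],"hand": 5.8},{"rot": [0,0,0],"slide": [0,0,-3],"hand": 5.8},{"rot": [0,0,0],"slide": [-3,2,-1],"hand": 5.8},{"rot": [0,0,0],"slide": [-4,3,-0.1],"hand": 5.8},{"rot": [0,0,0],"slide": [-4,3,-0.1],"hand": 5.8},{"rot": [0,0,0],"slide": [-3,2,-0.1],"hand": 5.8},{"rot": [0,0,0],"slide": [0,0,-0.1],"hand": 5.8}]'

```text
time_s: 19.6
tcp_pos: [660.5, 84.9, 236.3]
eef_rot: [[-0.814, 0.581, 0.01], [0.581, 0.814, -0.002], [-0.009, 0.004, -1.0]]
contact_force: [0.1, 0.0, -0.2]
opening: 0.68
```

```bash
python3 -c "
from h import *
plan([485,84.5,32])
for n,b in(('top',(230,370,120,240)),('scene',(190,325,190,290))):
    im=manip.read_camera(n);cv2.imwrite(f'pics/{n}11.png',im[...,::-1]);crop(im,*b,5.5,f'pics/{n}11c.png')"
```

```text
t 19.6 pos [660.5  84.9 236.3] yaw 2.5214 tiltz [ 0.0097 -0.0024 -0.9999] F [ 0.1  0.  -0.2] T [ 0.03  0.07 -0.03] op 0.680 j [ 0.03  0.34  0.07  1.29 -0.    0.65]
slide cm [ 14.44 -10.31  20.25]
```

View pics/top11.png

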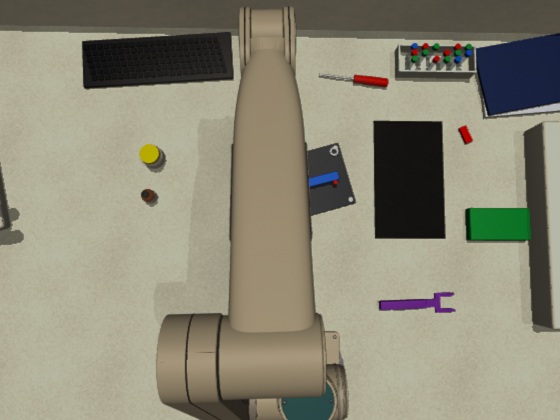

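View pics/scene11c.png

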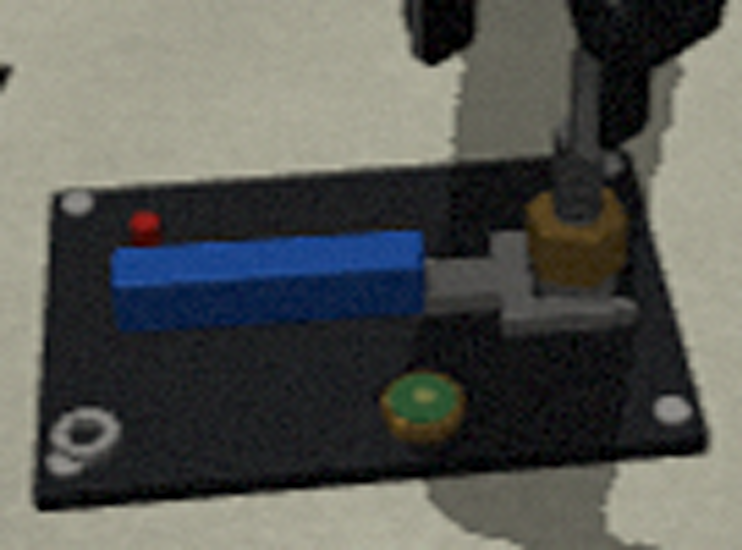

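The spanner is on the nut, handle at the pin; bottle (148,195), jar (150,155), spare nut unmoved. Move aside to see the nut from above.

Request:
servo_tool --motion '[{"rot": [0,0,0],"slide": [1.5,2,-0.1],"hand": 5.8},{"rot": [0,0,0],"slide": [2.3,3.2,-0.1],"hand": 5.8},{"rot": [0,0,0],"slide": [2.3,3.2,-0.1],"hand": 5.8},{"rot": [0,0,0],"slide": [2.3,3.2,-0.1],"hand": 5.8},{"rot": [0,0,0],"slide": [2.3,3.2,-0.1],"hand": 5.8},{"rot": [0,0,0],"slide": [1.5,2,-0.1],"hand": 5.8},{"rot": [0,0,0],"slide": [0,0,0],"hand": 5.8}]'

```text
time_s: 20.4
tcp_pos: [642.5, 296.9, 245.0]
eef_rot: [[-0.813, 0.583, -0.002], [0.583, 0.813, -0.004], [-0.001, -0.004, -1.0]]
contact_force: [-0.7, 0.1, 0.8]
opening: 0.681
```

Run:
```python
from h import *
plan([485,84.5,32])
im=manip.read_camera("top");cv2.imwrite("pics/top12.png",im[...,::-1]);crop(im,230,370,120,240,5.5,"pics/top12c.png")
K=8;x0,x1,y0,y1=258,288,174,208
c=cv2.resize(im[y0:y1,x0:x1],None,fx=K,fy=K,interpolation=cv2.INTER_CUBIC)
for lo in(90,120):
    m=cv2.inRange(hsv(c),(10,100,lo),(35,255,255));
    C=np.vstack([q for q in cv2.findContours(m,0,1)[0] if cv2.contourArea(q)>300])
    H=cv2.convexHull(C)[:,0]
    W=np.array([onz("top",(q+.5)/K-.5+[x0,y0],54)[:2] for q in H])
    a=np.radians(np.arange(-30,150,1.));w=[np.ptp(W@[np.cos(t),np.sin(t)]) for t in a]
    s=[np.mean([w[(i+60*k)%180] for k in range(3)]) for i in range(60)]
    i=int(np.argmin(s));print(lo,"normal deg mod60",np.degrees(a[i]),s[i],max(s))
print("grip normal deg mod60", (np.degrees(2.5165)-90)%60)
```

```text
t 20.4 pos [642.5 296.9 245. ] yaw 2.5193 tiltz [-0.0021 -0.004  -1.    ] F [-0.7  0.1  0.8] T [-0.06  0.01  0.  ] op 0.681 j [ 0.34  0.42  0.21  1.36 -0.    0.97]
slide cm [  0.43 -26.35  21.42] 
90 normal deg mod60 -5.0 37.80084522781814 41.166659937957824
120 normal deg mod60 -6.000000000000001 36.33071875246582 40.13674748205266
grip normal deg mod60 54.18482914467168
```

View pics/top12c.png

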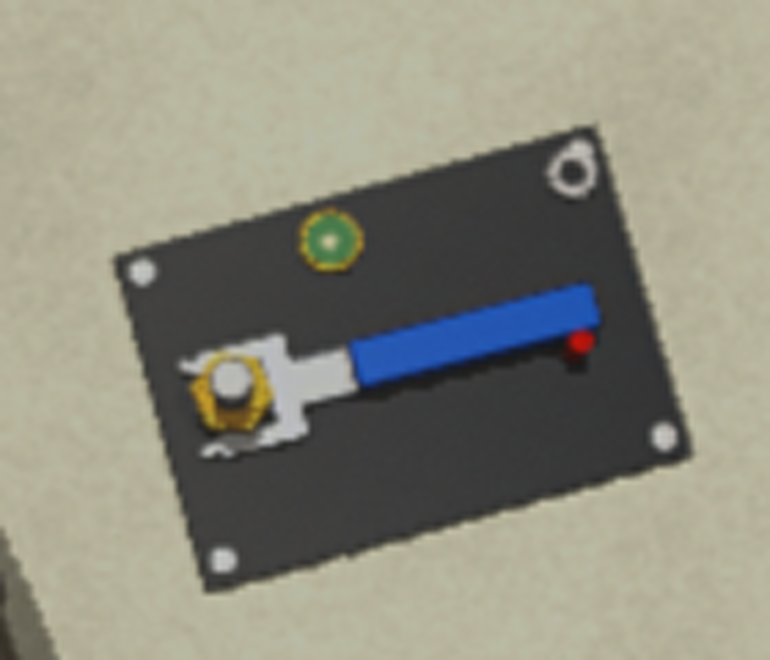

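The nut's flats are at 54° mod 60, exactly where the gripper left them; spanner jaw fully around the nut, handle on the pin.

```bash
python3 jaw.py pics/top12.png 258,298,176,208 22 | grep blob; python3 -c "
from station import manip
print(manip.sign_off())"
```

```text
blob 253.8125 x -62.5..9.1 y -27.1..28.5
blob 15.0 x 2.5..22.4 y -27.3..-16.7
blob 26.828125 x 39.6..50.4 y -1.7..34.0
blob 11.28125 x 7.4..23.4 y 19.1..27.9
the job is handed in; nothing more can be done
None
```

The job is done and handed in at about 20.5 s of the 67 s allowed. The sign-off gave no verdict, so the result rests on my own checks.

**Spanner:** I slid the blue spanner onto the steel nut until the jaw bottom touched. Then I backed off about 2 mm, lowered it onto the plate and let go. In the last picture the jaw tips are 22–23 mm past the stud axis (21 mm nominal), so the jaw is fully on to within about 2 mm. The handle rests against the red pin.

**Jam nut:** I turned the brass nut clockwise about 2.2 rad in a single grip.
- **Contact:** it met the steel nut at about 1.3 rad, where the torque rose to 0.15 N m.
- **Tightening:** after the play was taken up, it turned roughly 0.5–0.65 rad more at 0.4–0.5 N m. That is an estimate from torque and turn angle, since the joint values can't be read.
- **No slip or turning along:** the handle did not move between the mid and last pictures. The brass flats still sit at 54° (mod 60), where the gripper left them.

**Bystanders:** by eye in the pictures, the oil bottle, jar and spare nut look unmoved. The arm is clear of everything.

**What disagreed:** the top camera and the arm's own position differed by about 2.5 mm. I went by the relative camera view and by touch for the fit.

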